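# Seal the sample tins and pack the lunch box

## Robot

A 7-joint arm with a two-finger parallel gripper is mounted at the origin on the work surface. World frame = base frame: x ahead of the robot, y to its left, z up, the work surface at z = 0. Lengths are in m, angles in rad, forces in N, time in s.
With the tool pointing down it reaches from about 0.4 to 0.875 m from the base axis. Payload 6.5 kg.
Tool frame: the origin (TCP) lies midway between the tips of the shut fingers; the grasp point (between the pads) lies 19 mm behind it; z points along the fingers, y is the line along which they close (so a half turn about z gives the same grasp; the last joint's range is limited). The gripper opens to 88 mm and grips with 3 to 60 N. Pads are 18 mm wide; open, the fingers measure 123 mm over their backs; the gripper's body (75 mm by 187 mm) begins 45 mm behind the grasp point.
Start: joints at [1.119, 0.536, -0.004, 1.538, 0.003, 1.067, -0.071], TCP at [0.245, -0.602, 0.239] pointing down, gripper open.
Joint ranges: [-2.7, 2.7], [-0.37, 2.16], [-1.27, 1.26], [0.24, 2.4], [-1.31, 4.45], [0.19, 1.91], [-2.76, 2.76]. Speed limits (rad/s): [2.39, 2.39, 3.14, 3.14, 3.14, 3.14, 3.14].

## Interface

Orientations are given as a unit quaternion [x, y, z, w].
In Python, from plant import * gives the robot as it stands.
- The arm moves only by the shell command python3 -m crank 'ROWS'. ROWS is JSON, a list of rows, each a list of 3 entries, a list of its own where there are three numbers: the shift along the tool's x, y, z normalised to -1 to 1, where 1 is 0.15 m, then the turn, a rotation vector about the tool's x, y, z normalised to -1 to 1, where 1 is pi rad, then the closure, from -1 (fully open) to 1 (shut), so that 0 is half open. A call has 1 to 8 rows; each row is the pose to reach, as a shift and turn from the pose commanded when the call began, along the tool's axes at that moment, turning the shorter way round; what a row does not reach only later rows make up. A row lasts 1/12 s, in which the tool goes at most 41.7 mm and 7.16 degrees, less where a joint would pass 70% of its speed; a pose out of reach is approached as far as the arm can. A call with a number of a shift or a turn outside -1 to 1 is refused whole. A call with a gripper value outside its range is refused whole. The fingers move at their own pace and stop on an object; the grip force is fixed at half the most. Time passes only in rows, so rows that repeat a pose let the fingers close. It gives the time, the measured TCP pose, the force, the opening and the grip force at its end, in the units of the state.
- read_state(): the state, without advancing time (a new reading comes with each control period).
- capture(name): name is "scene" or "top"; returns (picture, depth): 480x640x3 uint8, red, green, blue; 480x640 float32, m along the optical axis (not along the pixel's ray), 0 where there is no reading.
- camera_model(name): a dict with "fx", "fy", "cx", "cy" (pixels), "k1" (the pictures are not rectified: a ray, as slopes to the right and down, at radius r is drawn at 1 + k1 r^2 times it, then the intrinsics apply), "xyz" and "orientation" of the camera in the world. Camera axes: x right, y down, z forward; pixel columns grow to the right and rows downward; lengths in m; the calibration is good to about 2 mm. A picture is of the moment at which its call begins. camera_model takes no time and is no camera call.
- sign_off(): hands the job in; it is judged then, once.
Trained networks look in the newest picture that a camera, given by its name, has taken for a name from the list of things; names that differ only in an ending like _2 or _b are one class to them, and where a whole thing is asked for, a point or a joint stands for the part that bears it (a point fixed in the world has none). Each returns a list of dicts, best first, with "p" (0 to 1); they miss things now and then, are a little off and sometimes report something else, mostly with a low value. They report only what shows in the picture. A call takes as long as a camera call. They do not tell look-alikes from the thing itself.
- masks_of(camera, thing): "mask" (480x640 bool, what is visible of it).
- pinpoint(camera, thing): "position" ([x, y, z] in m, in world coordinates, good to about 4 mm: a listed point, or the origin of a listed thing).
The state is a dict: "t": time; "q": joint angles; "joint_vel": joint speeds; "joint_efforts": joint torques, N m; "eef_pos": TCP position; "orientation": TCP orientation; "contact_force": force on the tool from outside, world axes, zero at the start; "wrist_torque": the same for the moment, N m; "opening": finger opening in m; "gripper_force": force on a finger pad.
Only numpy, scipy, OpenCV 4.12 (cv2) and the standard library are available. Lean on these libraries where they do the work, as an engineer would, in place of code of your own. Each camera call takes 0.05 s, during which the arm holds its last target. There are 200 camera calls.

## Task

Stand every small steel tin that has a raised lid in a nest of the sealing press, and when all are in, bring the hinged clamp fully down so that it drives their lids home. With the clamp down, draw the sprung suction slide out until its pointer is level with the black marker, keep it there for two seconds and let it return; then put the clamp back up and stand all the sealed tins upright in the empty yellow lunch box. Leave everything else on the table where it is.

Things in the scene. Friction and masses are not known exactly. Their poses are not given: they have to be found in the camera images.
- tin1: small round steel tin, 50 mm across, 52 mm high to its rim, about 110 to 200 g with its lid; stands upright on the table on the robot's right. 2 or 3 of the three tins are present. A 40 mm wide lid stands out of its top. Origin: centre of the underside, z up
- tin2: small round steel tin, 50 mm across, 52 mm high to its rim, about 110 to 200 g with its lid; stands upright on the table on the robot's right. 2 or 3 of the three tins are present. A 40 mm wide lid stands out of its top. Origin: centre of the underside, z up
- tin3: small round steel tin, 50 mm across, 52 mm high to its rim, about 110 to 200 g with its lid; stands upright on the table on the robot's right. 2 or 3 of the three tins are present. A 40 mm wide lid stands out of its top. Origin: centre of the underside, z up
- lid1 (a joint): how far the lid of tin1 stands above its home position, m: 0.007 at the start (lid top 63 mm above the tin's underside), 0 when home (lid top 56 mm above the underside, 4 mm above the rim); it takes 6 N to push down and stays where it is pushed
- lid2 (a joint): how far the lid of tin2 stands above its home position, m: 0.007 at the start (lid top 63 mm above the tin's underside), 0 when home (lid top 56 mm above the underside, 4 mm above the rim); it takes 6 N to push down and stays where it is pushed
- lid3 (a joint): how far the lid of tin3 stands above its home position, m: 0.007 at the start (lid top 63 mm above the tin's underside), 0 when home (lid top 56 mm above the underside, 4 mm above the rim); it takes 6 N to push down and stays where it is pushed
- press: aluminium sealing press fixed to the table, at a changing place and angle: a nest plate 100 mm in x by 280 mm in y, 30 mm high, with three round nests in a row along its y; the clamp's hinge axis runs along y at x = +80 mm, 80 mm above the table, between posts (to 92 mm high) at y = +-128 mm; the suction slide beside it on the +y side. Origin: on the table under the middle nest; x points away from the robot at yaw 0, z up
- nest1 (a point): centre of the floor of a nest in the press, 20 mm above the table; the nest is 53 mm wide and 10 mm deep with a small chamfer. Nests are 88 mm apart. Any tin fits any nest, any nest may stay empty. A seated tin's underside is at this point
- nest2 (a point): centre of the floor of a nest in the press, 20 mm above the table; the nest is 53 mm wide and 10 mm deep with a small chamfer. Nests are 88 mm apart. Any tin fits any nest, any nest may stay empty. A seated tin's underside is at this point
- nest3 (a point): centre of the floor of a nest in the press, 20 mm above the table; the nest is 53 mm wide and 10 mm deep with a small chamfer. Nests are 88 mm apart. Any tin fits any nest, any nest may stay empty. A seated tin's underside is at this point
- clamp (a joint): angle of the hinged clamp, rad: 0 fully down (the lids of the seated tins are then home), about 1.6 to 1.95 at the start, standing up behind the nests; limit 2.1. A frame of two arms and a cross bar that comes down on the lids. Its stiff hinge stays where it is left and takes about 4 N at the handle, up to 13 N while the lids go in
- clamp_handle (a point): middle of the clamp's handle, a round bar 14 mm thick along the press's y, 94 mm free between its two prongs, 170 mm from the hinge axis and 6 mm off the clamp's plane: with the clamp down it lies 86 mm above the table, on the robot's side of the nests (170 mm before the axis in the press's -x); with the clamp at angle a it has turned by a about the axis, up and away from the robot. The bar may turn in the jaws as the clamp swings
- slide (a joint): how far the suction slide is drawn out, m: 0 in, limit 0.070; drawn in the press's -x (towards the robot). A spring pulls it back with about 4 N at 0 and 9 N at 0.045; damped, it goes in by itself when let go
- slide_grip (a point): grip point of the suction slide: a black upright paddle 12 mm thick in the press's x, 30 mm wide in its y, from 28 to 76 mm above the table; this point is in its middle, 56 mm above the table. 49 mm free behind it to the suction cylinder at slide 0
- pointer (a point): tip of the steel pointer on the slide, over the white strip beside it; moves with the slide
- mark (a point): black marker on the white strip, 4 mm wide, fixed at a different place each time (35 to 55 mm out from where the pointer is at slide 0); the pointer is level with it when both have the same x in the press's frame
- lunchbox: open empty yellow box, 215 mm in its x by 140 mm in its y, 50 mm high, walls and floor 4 mm, 350 g, loose on the table on the robot's left. Origin: centre of the underside, z up. Three tins fit in a row along its x, 64 mm apart
- syrup: bystander, to be left alone: amber bottle, 60 mm across, 170 mm high; origin: its underside
- cards: bystander, to be left alone: stack of cards, 75 by 105 by 28 mm; origin: its underside
- flat_tin: bystander, to be left alone: wide flat closed tin, 86 mm across, 24 mm high, no raised lid; origin: its underside
- spatula: bystander, to be left alone: spatula lying on the table, 250 mm long; origin: its underside
- mug: bystander, to be left alone: white mug, 80 mm across, 90 mm high; origin: its underside
- packets: bystander, to be left alone: bundle of packets, 85 by 120 by 35 mm; origin: its underside
- jam: bystander, to be left alone: glass jar, 64 mm across, 75 mm high; origin: its underside
Not all that is in view belongs to the job. Leave any orange look-alike of the tin3 alone.

How it is judged:
By the outcome, as a careful person would: the job done as asked, in the order asked, and still so for the second after the job is handed in, with the robot touching nothing.
Of tin1, tin2, tin3 only 2 to 3 are there at a start; the rules pass over those that are not, and their reading is None.
At some moment in a run one of tin1, tin2, tin3 may be knocked a few centimetres aside while the robot is not near it.
It also fails if it takes over 210 s, if anything falls off the work surface, if the arm or the gripper's body presses on something with over 40 N, if the wrist force passes 120 N, or if a joint passes its speed limit or range.

## Working session

There is one attempt and no reset: what is moved stays moved. The work goes in short steps, Python scripts to look and compute and a shell command to move; the robot and the scene stay as the last step left them, time stands still between calls to the robot, and variables do not carry over. Pictures are saved under pics/ and viewed, at most 14 in all, crops included, and the job is handed in when it is done.

```bash
ls; mkdir -p pics; cat > h.py <<'E'
from plant import *
import numpy as np, cv2
from scipy.spatial.transform import Rotation as R
def snap(c,f):
    p,d=capture(c); cv2.imwrite('pics/'+f,p[:,:,::-1]); np.save('/tmp/d_%s.npy'%c,d); return p,d
def px2w(c,u,v,d):
    m=camera_model(c); x=(np.asarray(u,float)-m['cx'])/m['fx']; y=(np.asarray(v,float)-m['cy'])/m['fy']
    a,b=x.copy(),y.copy()
    for _ in range(8):
        s=1+m['k1']*(a*a+b*b); a,b=x/s,y/s
    P=np.stack([a*d,b*d,d*np.ones_like(a)],-1)
    return R.from_quat(m['orientation']).apply(P.reshape(-1,3)).reshape(P.shape)+np.array(m['xyz'])
def w2px(c,P):
    m=camera_model(c); q=R.from_quat(m['orientation']).inv().apply(np.asarray(P,float)-m['xyz'])
    a,b=q[...,0]/q[...,2],q[...,1]/q[...,2]; s=1+m['k1']*(a*a+b*b)
    return np.stack([a*s*m['fx']+m['cx'],b*s*m['fy']+m['cy']],-1)
E
python3 - <<'E'
from h import *
s=read_state(); print({k:np.round(v,3) for k,v in s.items()})
for c in('scene','top'):
    print(camera_model(c)); snap(c,c+'0.png')
for c in ('top','scene'):
    for n in ['tin1','press','nest1','nest2','nest3','clamp_handle','slide_grip','pointer','mark','lunchbox']:
        print(c,n,[(round(r['p'],2),np.round(r['position'],3).tolist()) for r in pinpoint(c,n)][:5])
E
```

```text
pics
{'t': np.float64(0.0), 'q': array([ 1.119,  0.537, -0.004,  1.539,  0.003,  1.067, -0.071]), 'joint_vel': array([-0.   , -0.   , -0.   ,  0.   ,  0.   , -0.001,  0.001]), 'joint_efforts': array([-0.0000e+00, -5.7098e+01,  9.9100e-01, -2.5160e+01, -5.6000e-02,
        1.8000e-02,  0.0000e+00]), 'eef_pos': array([ 0.244, -0.602,  0.238]), 'orientation': array([ 0.981,  0.192, -0.   , -0.001]), 'contact_force': array([-0.216,  0.162, -0.661]), 'wrist_torque': array([-0.017,  0.009, -0.021]), 'gripper_force': np.float64(0.0), 'opening': np.float64(0.088)}
{'fx': 615.8373052388055, 'fy': 615.8373052388055, 'cx': 317.63547418843734, 'cy': 235.2644239236953, 'k1': -0.09693103927004175, 'xyz': array([ 1.45149011, -0.58115846,  0.94274073]), 'orientation': array([ 0.78206905,  0.45823359, -0.20511915, -0.36921012])}
{'fx': 477.7614937216147, 'fy': 477.7614937216147, 'cx': 319.32901228109915, 'cy': 232.88635880217635, 'k1': -0.0553304082483314, 'xyz': array([ 0.44854539, -0.05397448,  1.1509032 ]), 'orientation': array([-0.70208038,  0.71058502, -0.03588925,  0.02939436])}
top tin1 [(0.87
[... 902 characters left out ...]
2]), (0.77, [0.696, -0.449, -0.004]), (0.72, [0.401, -0.314, -0.003]), (0.65, [0.468, -0.439, -0.0])]
scene press [(0.92, [0.566, -0.055, -0.004])]
scene nest1 [(0.86, [0.564, -0.055, 0.022]), (0.75, [0.574, -0.143, 0.021]), (0.55, [0.557, 0.03, 0.023])]
scene nest2 [(0.86, [0.564, -0.055, 0.022]), (0.75, [0.574, -0.143, 0.021]), (0.55, [0.557, 0.03, 0.023])]
scene nest3 [(0.86, [0.564, -0.055, 0.022]), (0.75, [0.574, -0.143, 0.021]), (0.55, [0.557, 0.03, 0.023])]
scene clamp_handle [(0.95, [0.666, -0.051, 0.249])]
scene slide_grip [(0.53, [0.517, 0.114, 0.055])]
scene pointer [(0.37, [0.35, 0.2, -0.001])]
scene mark [(0.74, [0.721, -0.308, 0.0])]
scene lunchbox [(0.66, [0.498, 0.376, 0.0])]
```

View pics/top0.png

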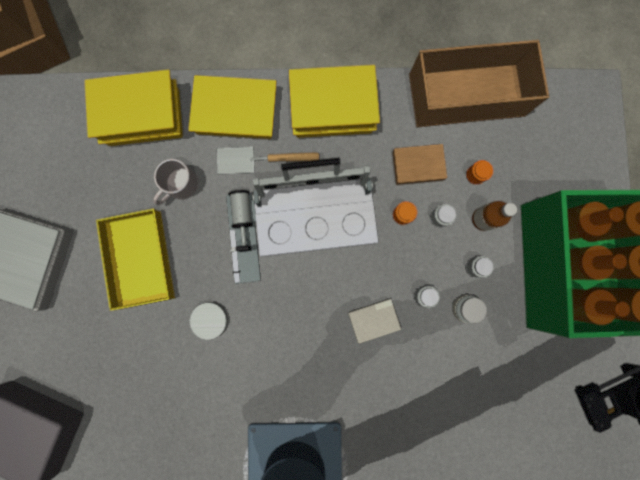

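View pics/scene0.png

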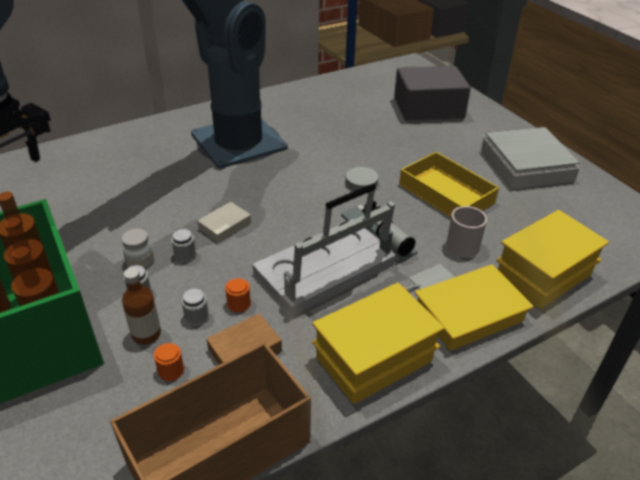

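Steel tins show in the top view at (445,214), (428,296) and (481,266). Things that could be mistaken for them are the orange look-alikes at (404,212) and (481,171), the jam jar at (470,308), the syrup cap at (509,209) and the flat tin at (208,321). The empty box is at (135,258). I'll check the choice in one close crop and measure.

```bash
cat >> h.py <<'E'
def tins(c='top',zlo=.045,zhi=.075):
    p,d=capture(c); out=[]
    v,u=np.mgrid[:480,:640]; W=px2w(c,u,v,d)
    for r in masks_of(c,'tin1'):
        m=r['mask']&(d>0); z=W[...,2]; 
        m2=m&(z>zlo)&(z<zhi)
        if m2.sum()<20: continue
        P=W[m2]; sat=cv2.cvtColor(p,cv2.COLOR_RGB2HSV)[...,1][m2].mean()
        top=P[P[:,2]>np.percentile(P[:,2],60)-.004]
        uv=(u[m2],v[m2])
        (cx,cy),rad=cv2.minEnclosingCircle(np.stack(uv,1).astype(np.float32))
        zt=np.median(top[:,2]); out.append((round(r['p'],2),round(sat),[round(cx),round(cy)],np.round([*((top[:,:2].max(0)+top[:,:2].min(0))/2),zt],4).tolist(),np.round(top[:,:2].mean(0),4).tolist(),len(top)))
    return out
E
python3 - <<'E'
from h import *
for c in('top','scene'):
    for t in tins(c): print(c,t)
p=cv2.imread('pics/top0.png'); 
a=cv2.resize(p[185:325,380:520],None,fx=4,fy=4,interpolation=cv2.INTER_CUBIC)
b=cv2.resize(p[180:290,220:285],(int(65*3.6),int(110*3.6)),interpolation=cv2.INTER_CUBIC)
o=np.zeros((560,800,3),np.uint8); o[:,:560]=a; o[:b.shape[0],562:562+b.shape[1]]=b; cv2.imwrite('pics/crop0.png',o)
E
```

```text
top (0.97, 199, [406, 211], [0.5977, -0.267, 0.0554], [0.5984, -0.2676], 301)
top (0.83, 215, [482, 170], [0.6936, -0.4522, 0.0557], [0.6939, -0.4513], 260)
top (0.82, 4, [427, 296], [0.4011, -0.3111, 0.0628], [0.4006, -0.3112], 254)
top (0.81, 5, [482, 266], [0.4675, -0.4416, 0.0634], [0.4681, -0.441], 246)
top (0.66, 4, [444, 214], [0.5912, -0.3576, 0.0628], [0.5908, -0.3572], 240)
scene (0.95, 7, [183, 240], [0.4033, -0.312, 0.0609], [0.4051, -0.3123], 196)
scene (0.93, 209, [167, 355], [0.7003, -0.4519, 0.0536], [0.7004, -0.453], 393)
scene (0.73, 9, [136, 276], [0.4686, -0.43, 0.0622], [0.4713, -0.4289], 73)
scene (0.72, 7, [194, 300], [0.5912, -0.3586, 0.062], [0.5943, -0.3593], 255)
scene (0.58, 207, [237, 288], [0.6019, -0.268, 0.0535], [0.603, -0.2687], 303)
```

View pics/crop0.png

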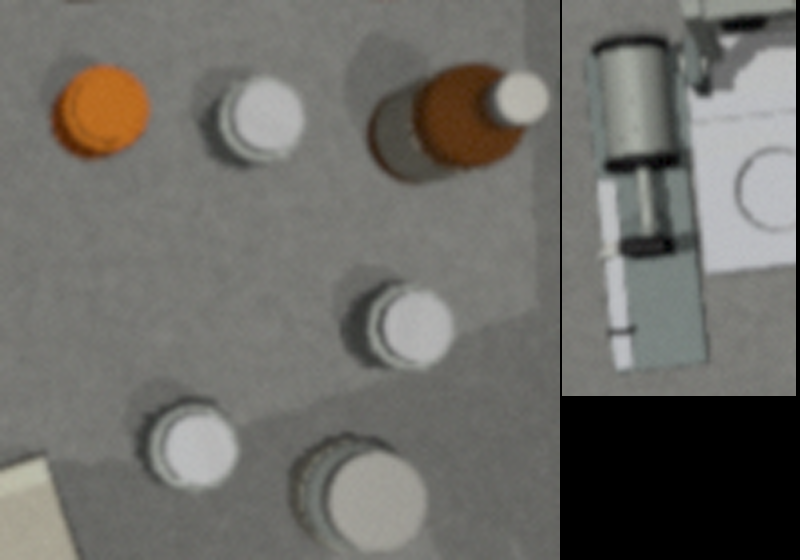

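The crop shows three grey tins with raised lids, at crop (263,115), (411,327) and (195,445). The orange one and the jar are clearly different. The slide's paddle is at (648,245), its pointer at (605,250) and the marker at (621,330).

Next I measure the press yaw, the box pose and the obstacles.

```bash
python3 - <<'E'
from h import *
p,d=capture('top'); v,u=np.mgrid[:480,:640]; W=px2w('top',u,v,d)
m=masks_of('top','press')[0]['mask']
k=m&(abs(W[...,2]-.03)<.006)&(W[...,1]<.09)
r=cv2.minAreaRect((W[k][:,:2]*1000).astype(np.float32)); print('plate',r, np.median(W[k][:,2]))
m=masks_of('top','lunchbox')[0]['mask']
k=m&(W[...,2]>.042)
r=cv2.minAreaRect((W[k][:,:2]*1000).astype(np.float32)); print('box',r,np.median(W[k][:,2]))
for n in ['syrup','mug','jam','flat_tin','cards','slide_grip']:
    print(n,[(round(r['p'],2),np.round(r['position'],3).tolist()) for r in pinpoint('top',n)][:2])
# dark line / strip
g=lambda u,v,z:(lambda a,b:a+(b-a)*(z-a[2])/(b[2]-a[2]))(px2w('top',u,v,np.array(1.)),px2w('top',u,v,np.array(1.1)))
for n,(a,b) in dict(marker=(236.4,271.7),pointer=(232,249.4),paddle=(243.6,248)).items():
    print(n,W[int(round(b)),int(round(a))].round(3),g(a,b,.012).round(3),g(a,b,.03).round(3))
E
```

```text
plate ((592.5965576171875, -53.170684814453125), (155.92572021484375, 285.4234924316406), 5.884521961212158) 0.02982954645369318
box ((520.041015625, 202.39102172851562), (218.1204071044922, 485.55438232421875), 8.607728958129883) 0.04852937007352276
syrup [(0.97, [0.584, -0.464, 0.001])]
mug [(0.93, [0.678, 0.277, 0.001]), (0.53, [0.563, -0.053, 0.025])]
jam [(0.66, [0.37, -0.408, 0.001])]
flat_tin [(0.6, [0.35, 0.2, 0.001])]
cards [(0.86, [0.342, -0.192, 0.001])]
slide_grip []
marker [0.463 0.134 0.016] [0.464 0.133 0.012] [0.463 0.13  0.03 ]
pointer [0.518 0.144 0.009] [0.517 0.144 0.012] [0.516 0.141 0.03 ]
paddle [0.516 0.106 0.071] [0.52  0.116 0.012] [0.519 0.113 0.03 ]
```

```bash
cat >> h.py <<'E'
def plan(x,y,z,psi=None):
    """shift/turn units from the measured pose to TCP x,y,z and tool-x heading psi (deg), pointing down"""
    s=read_state(); Rm=R.from_quat(s['orientation']); d=Rm.inv().apply(np.array([x,y,z])-s['eef_pos'])/.15
    X=Rm.apply([1,0,0]); now=np.degrees(np.arctan2(X[1],X[0])); psi=now if psi is None else psi
    c,n=np.cos(np.radians(psi)),np.sin(np.radians(psi))
    T=R.from_matrix(np.array([[c,n,0],[n,-c,0],[0,0,-1]]).T if 0 else np.array([[c,n,0],[n,-c,0],[0,0,-1]]))
    print('shift',d.round(3),'turn',((Rm.inv()*T).as_rotvec()/np.pi).round(4),'psi',round(now,2),'pos',s['eef_pos'].round(4),'F',s['contact_force'].round(1),'open',round(float(s['opening']),4),'t',round(float(s['t']),2))
E
python3 - <<'E'
from h import *
d=np.load('/tmp/d_top.npy'); v,u=np.mgrid[:480,:640]; W=px2w('top',u,v,d)
k=(W[...,2]>.1)&(u>505)&(u<640)&(v>180)&(v<345)&(W[...,1]<-.47)
for lo,hi in((.3,.36),(.36,.42),(.42,.48),(.48,.54),(.54,.6)):
    q=W[k&(W[...,0]>lo)&(W[...,0]<hi)]; print(lo,q[:,1].max().round(3),q[:,2].max().round(3)) if len(q) else None
plan(.591,-.358,.15,96);plan(.468,-.441,.15,36)
E
```

```text
0.3 -0.557 0.206
0.36 -0.557 0.274
0.42 -0.557 0.274
0.48 -0.557 0.272
0.54 -0.47 0.274
shift [ 2.752 -0.639  0.591] turn [ 0.      0.     -0.4105] psi 22.11 pos [ 0.2446 -0.6022  0.2387] F [-0.4  1.1 -0. ] open 0.0881 t 1.75
shift [ 1.784 -0.435  0.591] turn [ 0.      0.     -0.0772] psi 22.11 pos [ 0.2446 -0.6022  0.2387] F [-0.4  1.1 -0. ] open 0.0881 t 1.75
```

```bash
python3 -m crank '[[[0.9,-0.79,0],[0,0,0.09],-0.6],[[0.9,-0.79,0],[0,0,0.09],-0.6],[[0.9,-0.79,0],[0,0,0.09],-0.6],[[0.9,-0.79,0],[0,0,0.09],-0.6],[[0.9,-0.79,0],[0,0,0.09],-0.6],[[0.9,-0.79,0],[0,0,0.09],-0.6]]'
python3 -m crank '[[[0.95,0.1,0.6],[0,0,0],-0.6],[[0.95,0.1,0.6],[0,0,0],-0.6],[[0.95,0.1,0.6],[0,0,0],-0.6],[[0.95,0.1,0.6],[0,0,0],-0.6],[[0.95,0.1,0.6],[0,0,0],-0.6],[[0.95,0.1,0.6],[0,0,0],-0.6]]'
python3 - <<'E'
from h import *
plan(.468,-.441,.023,6)
E
```

```text
t: 2.25
eef_pos: [0.328, -0.4378, 0.239]
orientation: [0.998, 0.055, 0.001, -0.001]
contact_force: [-0.6, -0.8, 0.5]
opening: 0.0705
gripper_force: 0.0
t: 2.75
eef_pos: [0.4691, -0.4415, 0.1463]
orientation: [0.999, 0.053, -0.001, -0.001]
contact_force: [-0.4, -0.4, 0.3]
opening: 0.0705
gripper_force: 0.0
shift [-0.005 -0.002  0.822] turn [-0.0007  0.0006  0.0002] psi 6.03 pos [ 0.4691 -0.4415  0.1463] F [-0.4 -0.4  0.3] open 0.0705 t 2.75
```

```bash
python3 -m crank '[[[0,0,0.4],[0,0,0],-0.6],[[0,0,0.7],[0,0,0],-0.6],[[0,0,0.82],[0,0,0],-0.6],[[0,0,0.82],[0,0,0],-0.6],[[0,0,0.82],[0,0,0],0.2],[[0,0,0.82],[0,0,0],0.2],[[0,0,0.82],[0,0,0],0.2],[[0,0,0.82],[0,0,0],0.2]]'
python3 - <<'E'
from h import *
plan(.468,-.441,.023,6)
E
```

```text
t: 3.42
eef_pos: [0.4697, -0.4438, 0.0291]
orientation: [0.999, 0.051, 0.002, 0.002]
contact_force: [-1.8, 1.4, 7.7]
opening: 0.0493
gripper_force: 30.0
shift [-0.009 -0.02   0.041] turn [ 0.0013 -0.001  -0.0007] psi 5.88 pos [ 0.4697 -0.4438  0.0291] F [-1.8  1.4  7.7] open 0.0493 t 3.42
```

```bash
python3 -m crank '[[[0,0,-0.3],[0,0,0],0.2],[[0,0,-0.6],[0,0,0],0.2],[[0,0,-0.85],[0,0,0],0.2],[[0.3,-1,-0.85],[0,0,0],0.2],[[0.3,-1,-0.85],[0,0,0],0.2],[[0.3,-1,-0.85],[0,0,0],0.2],[[0.3,-1,-0.85],[0,0,0],0.2],[[0.3,-1,-0.85],[0,0,0],0.2]]'
python3 -m crank '[[[0.3,-1,0],[0,0,0],0.2],[[0.3,-1,0],[0,0,0],0.2],[[0.3,-1,0],[0,0,0],0.2],[[0.3,-1,0],[0,0,0],0.2],[[0.3,-1,0],[0,0,0],0.2],[[0.3,-1,0],[0,0,0],0.2]]'
python3 -m crank '[[[0.3,-1,0],[0,0,0],0.2],[[0.3,-1,0],[0,0,0],0.2],[[0.3,-1,0],[0,0,0],0.2],[[0.3,-1,0],[0,0,0],0.2],[[0.3,-1,0],[0,0,0],0.2],[[0.3,-1,0],[0,0,0],0.2],[[0.3,-1,0],[0,0,0],0.2]]'
python3 - <<'E'
from h import *
plan(.5553,.032,.06,6)
E
```

```text
t: 4.08
eef_pos: [0.5007, -0.2794, 0.1549]
orientation: [0.998, 0.057, 0.002, -0.002]
contact_force: [-0.1, 1.0, -1.6]
opening: 0.0487
gripper_force: 30.0
t: 4.58
eef_pos: [0.5281, -0.1323, 0.1546]
orientation: [0.999, 0.054, 0.001, 0.0]
contact_force: [0.8, -1.8, -1.5]
opening: 0.0489
gripper_force: 30.0
t: 5.17
eef_pos: [0.5566, 0.017, 0.1537]
orientation: [0.999, 0.05, 0.0, 0.001]
contact_force: [0.6, -0.4, -2.7]
opening: 0.0492
gripper_force: 30.0
shift [ 0.001 -0.101  0.625] turn [ 0.0005 -0.0002 -0.0013] psi 5.76 pos [0.5566 0.017  0.1537] F [ 0.6 -0.4 -2.7] open 0.0492 t 5.17
```

```bash
python3 - <<'E'
from h import *
for c in('top','scene'):
    d=np.load(f'/tmp/d_{c}.npy'); v,u=np.mgrid[:480,:640]; W=px2w(c,u,v,d)
    for x,y in((.5553,.032),(.5645,-.0555),(.5737,-.143)):
        r=np.hypot(W[...,0]-x,W[...,1]-y); pl=(r>.034)&(r<.042)&(d>0); z0=np.median(W[pl][:,2])
        k=(r<.034)&(W[...,2]<z0-.005)&(d>0); q=W[k]
        print(c,(x,y),z0.round(4),k.sum(), q[:,:2].mean(0).round(4),((q[:,:2].max(0)+q[:,:2].min(0))/2).round(4),(q.max(0)-q.min(0)).round(3)) if k.sum() else print(c,z0,0)
plan(.5553,.032,.06,6)
E
```

```text
top (0.5553, 0.032) 0.0297 381 [0.5569 0.0296] [0.5553 0.0285] [0.055 0.053 0.011]
top (0.5645, -0.0555) 0.0298 381 [ 0.5657 -0.0582] [ 0.5662 -0.0607] [0.051 0.055 0.011]
top (0.5737, -0.143) 0.0297 379 [ 0.575  -0.1461] [ 0.5736 -0.1422] [0.053 0.06  0.012]
scene (0.5553, 0.032) 0.0281 180 [0.5554 0.0354] [0.5586 0.0343] [0.042 0.05  0.009]
scene (0.5645, -0.0555) 0.0287 198 [ 0.5644 -0.053 ] [ 0.5676 -0.0539] [0.047 0.049 0.011]
scene (0.5737, -0.143) 0.0285 222 [ 0.5646 -0.1441] [ 0.5671 -0.1437] [0.043 0.049 0.01 ]
shift [ 0.001 -0.101  0.625] turn [ 0.0005 -0.0002 -0.0013] psi 5.76 pos [0.5566 0.017  0.1537] F [ 0.6 -0.4 -2.7] open 0.0492 t 5.17
```

```bash
python3 -m crank '[[[0.005,-0.09,0.3],[0,0,0],0.2],[[0.005,-0.09,0.55],[0,0,0],0.2],[[0.005,-0.09,0.58],[0,0,0],0.2],[[0.005,-0.09,0.58],[0,0,0],0.2],[[0.005,-0.09,0.58],[0,0,0],0.2]]'
python3 - <<'E'
from h import *
plan(.5572,.0305,.049,6)
p,d=snap('scene','s1.png'); t=[]
q=w2px('scene',[.5563,.0305,.03]); print(q)
a,b=q.astype(int); cv2.imwrite('pics/s1c.png',cv2.resize(p[b-60:b+40,a-60:a+60,::-1],None,fx=5,fy=5,interpolation=cv2.INTER_CUBIC))
E
```

```text
t: 5.58
eef_pos: [0.5565, 0.031, 0.0674]
orientation: [0.999, 0.05, 0.0, 0.001]
contact_force: [0.1, 0.1, -1.3]
opening: 0.0491
gripper_force: 30.0
shift [0.005 0.004 0.123] turn [ 0.0003 -0.0002 -0.0014] psi 5.75 pos [0.5565 0.031  0.0674] F [ 0.1  0.1 -1.3] open 0.0491 t 5.58
[348.57047781 237.27592199]
```

View pics/s1c.png

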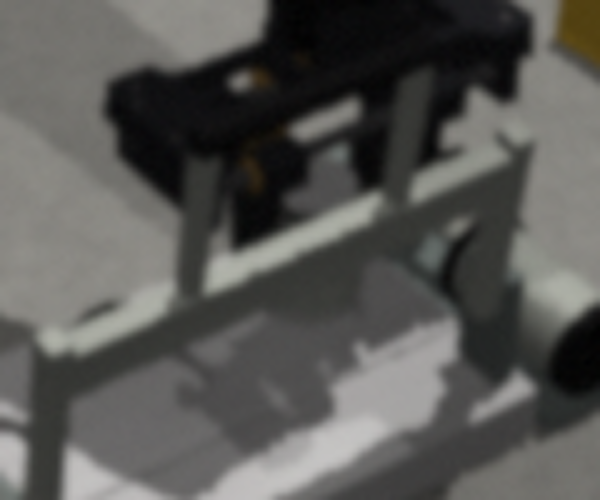

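The clamp frame hides the tin in this view, so I'll lower it by feel.

```bash
python3 -m crank '[[[0.005,0.003,0.03],[0,0,0],0.2],[[0.005,0.003,0.06],[0,0,0],0.2],[[0.005,0.003,0.09],[0,0,0],0.2],[[0.005,0.003,0.12],[0,0,0],0.2],[[0.005,0.003,0.12],[0,0,0],0.2],[[0.005,0.003,0.12],[0,0,0],0.2]]'

```

```text
t: 6.13
eef_pos: [0.5567, 0.031, 0.0489]
orientation: [0.999, 0.051, 0.0, 0.001]
contact_force: [-1.8, -4.6, 4.4]
opening: 0.049
gripper_force: 29.9
```

```bash
python3 -m crank '[[[0,0,0],[0,0,0],-0.5],[[0,0,0],[0,0,0],-0.5],[[0,0,0],[0,0,0],-0.5],[[0,0,-0.25],[0,0,0],-0.5],[[0,0,-0.5],[0,0,0],-0.5],[[0,0,-0.7],[0,0,0],-0.5],[[-0.2,0.3,-0.7],[0,0,0],-0.5]]'
python3 -m crank '[[[-0.5,0.9,0],[0,0,0],-0.5],[[-0.5,0.9,0],[0,0,0],-0.5],[[-0.5,0.9,0],[0,0,0],-0.5],[[-0.5,0.9,0],[0,0,0],-0.5],[[-0.5,0.9,0],[0,0,0],-0.5]]'
python3 -m crank '[[[-0.56,0.97,0],[0,0,0],-0.5],[[-0.56,0.97,0],[0,0,0],-0.5],[[-0.56,0.97,0],[0,0,0],-0.5],[[-0.56,0.97,0],[0,0,0],-0.5],[[-0.56,0.97,0],[0,0,0],-0.5],[[-0.56,0.97,0],[0,0,0],-0.5]]'
python3 - <<'E'
from h import *
for c in('top','scene'):
    for t in tins(c): print(c,t)
plan(.4015,-.3125,.026,6)
E
```

```text
t: 6.72
eef_pos: [0.5445, 0.0046, 0.1596]
orientation: [0.998, 0.057, 0.008, -0.003]
contact_force: [1.8, -1.2, -0.2]
opening: 0.0659
gripper_force: 0.0
t: 7.13
eef_pos: [0.4734, -0.1525, 0.1532]
orientation: [0.999, 0.047, -0.001, 0.001]
contact_force: [0.1, -0.3, -0.8]
opening: 0.0658
gripper_force: 0.0
t: 7.63
eef_pos: [0.4069, -0.3014, 0.1532]
orientation: [0.999, 0.049, 0.0, 0.0]
contact_force: [0.6, 0.6, 0.2]
opening: 0.0662
gripper_force: 0.0
top (0.96, 200, [406, 211], [0.599, -0.2667, 0.0551], [0.599, -0.2672], 298)
top (0.71, 210, [482, 170], [0.6945, -0.4507, 0.0553], [0.6943, -0.4508], 286)
top (0.61, 4, [444, 214], [0.5908, -0.357, 0.0632], [0.5911, -0.3574], 233)
top (0.57, 7, [278, 230], [0.5575, 0.0304, 0.0717], [0.5558, 0.0289], 121)
scene (0.81, 14, [352, 234], [0.5797, 0.0289, 0.0545], [0.5804, 0.0276], 55)
scene (0.77, 208, [167, 355], [0.6996, -0.4527, 0.0537], [0.7001, -0.4529], 392)
scene (0.75, 208, [236, 288], [0.6015, -0.2676, 0.0539], [0.6025, -0.2684], 288)
scene (0.63, 7, [182, 239], [0.4017, -0.3125, 0.0612], [0.4043, -0.3129], 197)
scene (0.62, 7, [194, 301], [0.5917, -0.3583, 0.0619], [0.5943, -0.3589], 260)
shift [-0.061  0.095  0.848] turn [-0.0003 -0.0002  0.0005] psi 6.1 pos [ 0.409  -0.2975  0.1531] F [-0.4 -0.1 -0.4] open 0.0659 t 7.83
```

```bash
python3 -m crank '[[[-0.06,0.095,0.2],[0,0,0],-0.5],[[-0.06,0.095,0.5],[0,0,0],-0.5],[[-0.06,0.095,0.75],[0,0,0],-0.5],[[-0.06,0.095,0.85],[0,0,0],-0.5],[[-0.06,0.095,0.85],[0,0,0],-0.5],[[-0.06,0.095,0.85],[0,0,0],0.2],[[-0.06,0.095,0.85],[0,0,0],0.2],[[-0.06,0.095,0.85],[0,0,0],0.2]]'
python3 -m crank '[[[0,0,0],[0,0,0],0.2],[[0,0,0],[0,0,0],0.2],[[0,0,-0.3],[0,0,0],0.2],[[0,0,-0.6],[0,0,0],0.2],[[0,0,-0.85],[0,0,0],0.2],[[0,0,-0.85],[0,0,0],0.2]]'
python3 - <<'E'
from h import *
plan(.566,-.057,.153,6)
E
```

```text
t: 8.5
eef_pos: [0.4017, -0.3147, 0.0273]
orientation: [0.999, 0.052, 0.001, 0.001]
contact_force: [0.4, 0.1, -1.8]
opening: 0.0489
gripper_force: 30.0
t: 9.0
eef_pos: [0.4038, -0.3175, 0.1604]
orientation: [0.999, 0.051, 0.005, 0.004]
contact_force: [2.2, -0.8, -2.3]
opening: 0.0492
gripper_force: 30.0
shift [ 1.252 -1.617  0.048] turn [ 0.0025 -0.0029 -0.0008] psi 5.86 pos [ 0.4038 -0.3175  0.1604] F [ 2.2 -0.8 -2.3] open 0.0492 t 9.0
```

```bash
python3 -m crank '[[[0.65,-0.84,0],[0,0,0],0.2],[[0.65,-0.84,0],[0,0,0],0.2],[[0.65,-0.84,0],[0,0,0],0.2],[[0.65,-0.84,0],[0,0,0],0.2],[[0.65,-0.84,0],[0,0,0],0.2]]'
python3 -m crank '[[[0.62,-0.78,0.1],[0,0,0],0.2],[[0.62,-0.78,0.3],[0,0,0],0.2],[[0.62,-0.78,0.5],[0,0,0],0.2],[[0.62,-0.78,0.5],[0,0,0],0.2],[[0.62,-0.78,0.5],[0,0,0],0.2],[[0.62,-0.78,0.5],[0,0,0],0.2]]'
python3 - <<'E'
from h import *
plan(.566,-.057,.048,6)
E
```

```text
t: 9.42
eef_pos: [0.4885, -0.1713, 0.1536]
orientation: [0.998, 0.057, 0.002, -0.002]
contact_force: [-0.8, 1.0, -1.4]
opening: 0.0493
gripper_force: 30.0
t: 9.92
eef_pos: [0.564, -0.0504, 0.0762]
orientation: [0.999, 0.054, -0.002, -0.001]
contact_force: [0.2, -1.3, -1.3]
opening: 0.0488
gripper_force: 30.0
shift [0.009 0.045 0.188] turn [-0.0006  0.001   0.0009] psi 6.17 pos [ 0.564  -0.0504  0.0762] F [ 0.2 -1.3 -1.3] open 0.0488 t 9.92
```

```bash
python3 -m crank '[[[0.009,0.045,0.05],[0,0,0],0.2],[[0.009,0.045,0.08],[0,0,0],0.2],[[0.009,0.045,0.08],[0,0,0],0.2]]'
python3 - <<'E'
from h import *
plan(.566,-.057,.048,6)
E
```

```text
t: 10.17
eef_pos: [0.566, -0.0628, 0.0659]
orientation: [0.999, 0.05, -0.0, 0.001]
contact_force: [0.2, 0.3, -0.9]
opening: 0.0493
gripper_force: 30.0
shift [ 0.004 -0.039  0.12 ] turn [ 0.0004  0.0003 -0.0017] psi 5.69 pos [ 0.566  -0.0628  0.0659] F [ 0.2  0.3 -0.9] open 0.0493 t 10.17
```

```bash
python3 -m crank '[[[0.004,-0.038,0.02],[0,0,0],0.2],[[0.004,-0.038,0.02],[0,0,0],0.2],[[0.004,-0.038,0.05],[0,0,0],0.2],[[0.004,-0.038,0.08],[0,0,0],0.2],[[0.004,-0.038,0.11],[0,0,0],0.2],[[0.004,-0.038,0.125],[0,0,0],0.2],[[0.004,-0.038,0.125],[0,0,0],0.2],[[0.004,-0.038,0.125],[0,0,0],0.2]]'

```

```text
t: 10.83
eef_pos: [0.565, -0.0572, 0.0477]
orientation: [0.999, 0.05, -0.002, 0.001]
contact_force: [-3.4, -6.9, 1.0]
opening: 0.0496
gripper_force: 29.4
```

```bash
python3 -m crank '[[[0,0,0],[0,0,0],-0.5],[[0,0,0],[0,0,0],-0.5],[[0,0,-0.25],[0,0,0],-0.5],[[0,0,-0.5],[0,0,0],-0.5],[[0,0,-0.75],[0,0,0],-0.5],[[-0.03,1,-0.75],[0,0,0],-0.5],[[-0.03,1,-0.75],[0,0,0],-0.5],[[-0.03,1,-0.75],[0,0,0],-0.5]]'
python3 -m crank '[[[0,1,0],[0,0,-0.307],-0.5],[[0,1,0],[0,0,-0.307],-0.5],[[0,1,0],[0,0,-0.307],-0.5],[[0,1,0],[0,0,-0.307],-0.5],[[0,1,0],[0,0,-0.307],-0.5],[[0,1,0],[0,0,-0.307],-0.5],[[0,1,0],[0,0,-0.307],-0.5],[[0,1,0],[0,0,-0.307],-0.5]]'
python3 - <<'E'
from h import *
for t in tins('top',zhi=.09)+tins('scene',zhi=.09): print(t)
plan(.5905,-.359,.026,61)
E
```

```text
t: 11.5
eef_pos: [0.5772, -0.1792, 0.1613]
orientation: [0.999, 0.053, 0.002, 0.0]
contact_force: [0.3, -0.0, -0.7]
opening: 0.066
gripper_force: 0.0
t: 12.17
eef_pos: [0.5919, -0.3277, 0.1598]
orientation: [0.859, 0.512, 0.001, -0.0]
contact_force: [1.0, 0.2, -0.3]
opening: 0.0659
gripper_force: 0.0
(0.82, 7, [278, 230], [0.5563, 0.0295, 0.0828], [0.5569, 0.0298], 253)
(0.78, 203, [406, 211], [0.5979, -0.2683, 0.0548], [0.5987, -0.2675], 313)
(0.66, 7, [316, 226], [0.5665, -0.0583, 0.0829], [0.5658, -0.0573], 246)
(0.15, 21, [169, 183], [0.6746, 0.2718, 0.0834], [0.6756, 0.2765], 317)
(0.82, 208, [237, 288], [0.6015, -0.268, 0.0536], [0.602, -0.2688], 295)
(0.69, 9, [319, 242], [0.5575, -0.0587, 0.081], [0.5585, -0.0592], 89)
(0.66, 7, [194, 301], [0.5931, -0.3582, 0.0618], [0.5945, -0.359], 250)
(0.56, 210, [167, 354], [0.6999, -0.4524, 0.0537], [0.7001, -0.453], 386)
(0.55, 9, [350, 228], [0.5499, 0.0306, 0.0808], [0.5487, 0.0298], 60)
(0.3, 15, [349, 264], [0.5942, -0.0254, 0.0756], [0.6342, -0.0333], 390)
shift [-0.187  0.094  0.892] turn [ 0.     -0.0002  0.0001] psi 61.01 pos [ 0.5917 -0.3277  0.1599] F [0.2 0.7 0.3] open 0.0658 t 12.37
```

```bash
python3 -m crank '[[[-0.187,0.094,0.2],[0,0,0],-0.5],[[-0.187,0.094,0.5],[0,0,0],-0.5],[[-0.187,0.094,0.8],[0,0,0],-0.5],[[-0.187,0.094,0.89],[0,0,0],-0.5],[[-0.187,0.094,0.89],[0,0,0],-0.5],[[-0.187,0.094,0.89],[0,0,0],-0.5],[[-0.187,0.094,0.89],[0,0,0],0.2],[[-0.187,0.094,0.89],[0,0,0],0.2]]'
python3 -m crank '[[[0,0,0],[0,0,0],0.2],[[0,0,0],[0,0,0],0.2],[[0,0,0],[0,0,0],0.2]]'
python3 -m crank '[[[0,0,-0.3],[0,0,0],0.2],[[0,0,-0.6],[0,0,0],0.2],[[0,0,-0.85],[0,0,0],0.2],[[0,0,-0.85],[0,0,0],0.2],[[0,0,-0.85],[0,0,0],0.2]]'
python3 - <<'E'
from h import *
plan(.575,-.1455,.154,6)
E
```

```text
t: 13.03
eef_pos: [0.5922, -0.3601, 0.0292]
orientation: [0.861, 0.509, 0.001, 0.002]
contact_force: [0.1, 0.0, 0.3]
opening: 0.0548
gripper_force: 0.0
t: 13.28
eef_pos: [0.5917, -0.36, 0.029]
orientation: [0.861, 0.509, 0.001, 0.002]
contact_force: [-0.5, 1.1, 7.1]
opening: 0.049
gripper_force: 30.0
t: 13.7
eef_pos: [0.5924, -0.3606, 0.1584]
orientation: [0.861, 0.509, 0.002, 0.003]
contact_force: [0.2, 0.1, -2.7]
opening: 0.0492
gripper_force: 30.0
shift [ 1.2   -0.794  0.023] turn [ 0.0023 -0.0011  0.3063] psi 61.14 pos [ 0.5924 -0.3606  0.1584] F [ 0.2  0.1 -2.7] open 0.0492 t 13.7
```

```bash
python3 -m crank '[[[0.6,-0.4,0],[0,0,0.306],0.2],[[0.6,-0.4,0],[0,0,0.306],0.2],[[0.6,-0.4,0],[0,0,0.306],0.2],[[0.6,-0.4,0],[0,0,0.306],0.2],[[0.6,-0.4,0],[0,0,0.306],0.2],[[0.6,-0.4,0],[0,0,0.306],0.2],[[0.6,-0.4,0],[0,0,0.306],0.2],[[0.6,-0.4,0],[0,0,0.306],0.2]]'
python3 -m crank '[[[0.02,-0.72,0],[0,0,0],0.2],[[0.02,-0.72,0.1],[0,0,0],0.2],[[0.02,-0.72,0.3],[0,0,0],0.2],[[0.02,-0.72,0.5],[0,0,0],0.2],[[0.02,-0.72,0.5],[0,0,0],0.2],[[0.02,-0.72,0.5],[0,0,0],0.2],[[0.02,-0.72,0.5],[0,0,0],0.2]]'
python3 - <<'E'
from h import *
plan(.575,-.1455,.049,6)
E
```

```text
t: 14.37
eef_pos: [0.5798, -0.2511, 0.1523]
orientation: [0.999, 0.05, -0.001, -0.0]
contact_force: [-0.4, 1.2, -0.5]
opening: 0.0493
gripper_force: 30.0
t: 14.95
eef_pos: [0.5728, -0.1457, 0.0797]
orientation: [0.999, 0.052, 0.0, 0.001]
contact_force: [0.3, -0.2, -1.2]
opening: 0.0489
gripper_force: 30.0
shift [0.015 0.    0.205] turn [ 0.0004 -0.0001 -0.0002] psi 5.97 pos [ 0.5728 -0.1457  0.0797] F [ 0.3 -0.2 -1.2] open 0.0489 t 14.95
```

```bash
python3 -m crank '[[[0.006,0.002,0.05],[0,0,0],0.2],[[0.006,0.002,0.09],[0,0,0],0.2],[[0.006,0.002,0.12],[0,0,0],0.2],[[0.006,0.002,0.15],[0,0,0],0.2],[[0.006,0.002,0.18],[0,0,0],0.2],[[0.006,0.002,0.205],[0,0,0],0.2],[[0.006,0.002,0.205],[0,0,0],0.2],[[0.006,0.002,0.205],[0,0,0],0.2]]'

```

```text
t: 15.62
eef_pos: [0.5735, -0.1441, 0.0487]
orientation: [0.999, 0.053, -0.0, -0.0]
contact_force: [-2.7, 0.6, 5.6]
opening: 0.0493
gripper_force: 30.0
```

```bash
python3 -m crank '[[[0,0,0],[0,0,0],-0.5],[[0,0,0],[0,0,0],-0.5],[[0,0,-0.25],[0,0,0],-0.5],[[0,0,-0.5],[0,0,0],-0.5],[[0,0,-0.75],[0,0,0],-0.5],[[-0.5,0,-1],[0,0,0],-0.5],[[-0.7,-0.3,-1],[0,0,0],-0.5],[[-0.7,-0.3,-1],[0,0,0],-0.5]]'
python3 - <<'E'
from h import *
print(np.round(read_state()['q'],2))
for t in tins('top',zhi=.09): print(t)
r=pinpoint('top','clamp_handle'); print(r[:2])
p,d=snap('top','t2.png'); v,u=np.mgrid[:480,:640]; W=px2w('top',u,v,d)
k=(W[...,2]>.235)&(W[...,0]>.62)&(abs(W[...,1]+.05)<.12)&(d>0); q=W[k]; print(k.sum(),q.mean(0).round(4),q.min(0).round(3),q.max(0).round(3))
print(cv2.minAreaRect((q[:,:2]*1000).astype(np.float32)))
plan(.666,-.05,.30,6)
E
```

```text
t: 16.28
eef_pos: [0.4638, -0.1114, 0.1993]
orientation: [0.999, 0.052, 0.001, 0.001]
contact_force: [0.5, 0.4, 1.1]
opening: 0.0666
gripper_force: 0.0
[ 0.19  0.3  -0.06  2.02  0.02  0.82 -1.35]
(0.95, 4, [316, 226], [0.5666, -0.0583, 0.0827], [0.5658, -0.0573], 249)
(0.73, 7, [278, 230], [0.5565, 0.0294, 0.0829], [0.5569, 0.03], 248)
(0.72, 5, [354, 222], [0.5746, -0.1442, 0.0827], [0.5745, -0.1447], 247)
(0.7, 210, [482, 170], [0.6934, -0.4506, 0.0557], [0.6937, -0.4505], 273)
(0.6, 200, [406, 211], [0.598, -0.2682, 0.0548], [0.5983, -0.2675], 310)
[{'position': [0.6693, -0.0472, 0.2517], 'p': 0.58}, {'position': [0.5745, -0.1429, 0.0183], 'p': 0.52}]
447 [ 0.666  -0.0478  0.2533] [ 0.655 -0.104  0.235] [0.678 0.009 0.259]
((666.8704833984375, -47.500301361083984), (14.175162315368652, 113.7682113647461), 5.667581558227539)
shift [ 1.379 -0.256 -0.673] turn [ 0.0002 -0.0005  0.0007] psi 6.13 pos [ 0.4645 -0.1104  0.1987] F [ 0.4 -0.4  0.2] open 0.0662 t 16.48
```

```bash
python3 -m crank '[[[0,0,-0.85],[0,0,-0.3],-0.3],[[0,0,-0.85],[0,0,-0.3],-0.3],[[0,0,-0.85],[0,0,-0.3],-0.3],[[0,0,-0.85],[0,0,-0.3],-0.3],[[0,0,-0.85],[0,0,-0.3],-0.3],[[0,0,-0.85],[0,0,-0.3],-0.3],[[0,0,-0.85],[0,0,-0.3],-0.3],[[0,0,-0.85],[0,0,-0.3],-0.3]]'
python3 -m crank '[[[0,0,0],[0,0,-0.2],-0.3],[[0,0,0],[0,0,-0.2],-0.3],[[0,0,0],[0,0,-0.2],-0.3],[[0,0,0],[0,0,-0.2],-0.3],[[0,0,0],[0,0,-0.2],-0.3],[[0,0,0],[0,0,-0.2],-0.3]]'
python3 - <<'E'
from h import *
plan(.667,-.0478,.32,95.9)
E
```

```text
t: 17.15
eef_pos: [0.466, -0.1112, 0.3257]
orientation: [0.864, 0.503, 0.0, 0.0]
contact_force: [0.8, 0.7, -0.6]
opening: 0.0575
gripper_force: 0.0
t: 17.65
eef_pos: [0.4659, -0.1112, 0.3255]
orientation: [0.667, 0.745, 0.0, 0.0]
contact_force: [-0.1, -0.3, -1.0]
opening: 0.0573
gripper_force: 0.0
shift [0.273 1.379 0.038] turn [ 0.0002 -0.0001  0.0023] psi 96.31 pos [ 0.4659 -0.1112  0.3255] F [-0.1 -0.3 -1. ] open 0.0573 t 17.65
```

```bash
python3 -m crank '[[[0.2,1,0],[0,0,0.002],-0.3],[[0.2,1,0],[0,0,0.002],-0.3],[[0.2,1,0],[0,0,0.002],-0.3],[[0.2,1,0],[0,0,0.002],-0.3],[[0.2,1,0],[0,0,0.002],-0.3]]'
python3 -m crank '[[[0.073,0.38,0.04],[0,0,0],-0.3],[[0.073,0.38,0.04],[0,0,0],-0.3],[[0.073,0.38,0.04],[0,0,0],-0.3],[[0.073,0.38,0.3],[0,0,0],-0.3],[[0.073,0.38,0.5],[0,0,0],-0.3],[[0.073,0.38,0.63],[0,0,0],-0.3],[[0.073,0.38,0.63],[0,0,0],-0.3],[[0.073,0.38,0.63],[0,0,0],-0.3]]'
python3 - <<'E'
from h import *
plan(.667,-.0478,.231,96)
E
```

```text
t: 18.07
eef_pos: [0.6154, -0.0617, 0.3241]
orientation: [0.671, 0.741, 0.002, -0.0]
contact_force: [-1.7, 0.2, 0.1]
opening: 0.0571
gripper_force: 0.0
t: 18.73
eef_pos: [0.6654, -0.049, 0.2308]
orientation: [0.672, 0.741, -0.001, -0.001]
contact_force: [1.1, -0.8, -0.5]
opening: 0.0574
gripper_force: 0.0
shift [ 0.007  0.011 -0.002] turn [-0.0006  0.     -0.0023] psi 95.58 pos [ 0.6654 -0.049   0.2308] F [ 1.1 -0.8 -0.5] open 0.0574 t 18.73
```

Now I close on the handle and work out the arc.

```bash
python3 -m crank '[[[0,0.01,0],[0,0,0],0.8],[[0,0.01,0],[0,0,0],0.8],[[0,0.01,0],[0,0,0],0.8],[[0,0.01,0],[0,0,0],0.8],[[0,0.01,0],[0,0,0],0.8],[[0,0.01,0],[0,0,0],0.8],[[0,0.01,0],[0,0,0],0.8]]'
python3 - <<'E'
from h import *
plan(.667,-.0478,.231,96)
f=lambda a:np.array([80-170*np.cos(a)+6*np.sin(a),80+170*np.sin(a)+6*np.cos(a)])
a0=1.665
for a in np.arange(1.665,-.06,-.1): print(round(a,3),((f(a)-f(a0))/150*[1,-1]).round(3))
print(((f(0)-f(a0))/150*[1,-1]).round(3),f(a0))
E
```

```text
t: 19.32
eef_pos: [0.6674, -0.0481, 0.2313]
orientation: [0.671, 0.742, -0.0, -0.0]
contact_force: [0.2, 0.7, 0.5]
opening: 0.0127
gripper_force: 29.3
shift [ 0.002 -0.002  0.002] turn [-0.0001  0.     -0.0015] psi 95.72 pos [ 0.6674 -0.0481  0.2313] F [0.2 0.7 0.5] open 0.0127 t 19.32
1.665 [ 0. -0.]
1.565 [-0.113 -0.009]
1.465 [-0.226 -0.007]
1.365 [-0.339  0.007]
1.265 [-0.449  0.032]
1.165 [-0.557  0.067]
1.065 [-0.661  0.114]
0.965 [-0.759  0.17 ]
0.865 [-0.851  0.236]
0.765 [-0.936  0.311]
0.665 [-1.014  0.394]
0.565 [-1.082  0.484]
0.465 [-1.141  0.581]
0.365 [-1.191  0.683]
0.265 [-1.23   0.789]
0.165 [-1.258  0.899]
0.065 [-1.275  1.011]
-0.035 [-1.28   1.124]
[-1.28   1.085] [101.96434512 248.68185303]
```

```bash
python3 -m crank '[[[0,-0.113,-0.009],[0,0,0],0.8],[[0,-0.226,-0.007],[0,0,0],0.8],[[0,-0.339,0.007],[0,0,0],0.8],[[0,-0.449,0.032],[0,0,0],0.8],[[0,-0.557,0.067],[0,0,0],0.8],[[0,-0.661,0.114],[0,0,0],0.8],[[0,-0.759,0.17],[0,0,0],0.8],[[0,-0.851,0.236],[0,0,0],0.8]]'
python3 -m crank '[[[0,0,0],[0,0,0],0.8]]'
python3 - <<'E'
from h import *
plan(.566,-.0578,.2,96)
E
```

```text
t: 19.98
eef_pos: [0.5431, -0.0604, 0.1969]
orientation: [0.671, 0.742, 0.003, 0.003]
contact_force: [9.1, 1.4, -5.1]
opening: 0.0123
gripper_force: 30.0
t: 20.07
eef_pos: [0.5396, -0.0607, 0.1946]
orientation: [0.671, 0.742, 0.0, 0.0]
contact_force: [4.4, -0.2, -10.5]
opening: 0.0125
gripper_force: 30.7
shift [ 0.002  0.177 -0.036] turn [ 0.0003 -0.0001 -0.0015] psi 95.73 pos [ 0.5396 -0.0607  0.1946] F [  4.4  -0.2 -10.5] open 0.0125 t 20.07
```

```bash
python3 -m crank '[[[0,-0.085,0.075],[0,0,0],0.8],[[0,-0.163,0.158],[0,0,0],0.8],[[0,-0.231,0.248],[0,0,0],0.8],[[0,-0.29,0.345],[0,0,0],0.8],[[0,-0.34,0.447],[0,0,0],0.8],[[0,-0.379,0.553],[0,0,0],0.8],[[0,-0.407,0.663],[0,0,0],0.8],[[0,-0.42,0.74],[0,0,0],0.8]]'
python3 -m crank '[[[0,-0.003,0.04],[0,0,0],0.8],[[0,-0.006,0.08],[0,0,0],0.8],[[0,-0.007,0.11],[0,0,0],0.8],[[0,-0.007,0.12],[0,0,0],0.8],[[0,-0.007,0.12],[0,0,0],0.8],[[0,-0.007,0.12],[0,0,0],0.8]]'
python3 - <<'E'
from h import *
plan(.476,-.0672,.067,96)
E
```

```text
t: 20.73
eef_pos: [0.4775, -0.067, 0.0842]
orientation: [0.671, 0.742, -0.0, -0.0]
contact_force: [-0.9, -0.7, 3.2]
opening: 0.011
gripper_force: 29.3
t: 21.23
eef_pos: [0.4755, -0.0673, 0.0666]
orientation: [0.671, 0.742, -0.001, -0.001]
contact_force: [-3.9, -0.5, 2.4]
opening: 0.0105
gripper_force: 29.4
shift [ 0.     0.003 -0.002] turn [-0.0009 -0.     -0.0015] psi 95.72 pos [ 0.4755 -0.0673  0.0666] F [-3.9 -0.5  2.4] open 0.0105 t 21.23
```

```bash
python3 -m crank '[[[0,0,0.03],[0,0,0],0.8],[[0,0,0.05],[0,0,0],0.8],[[0,0,0.05],[0,0,0],0.8],[[0,0,0.05],[0,0,0],0.8]]'
python3 - <<'E'
from h import *
p,d=snap('scene','s3.png'); cv2.imwrite('pics/s3c.png',cv2.resize(p[150:310,230:430,::-1],None,fx=4,fy=3.7,interpolation=cv2.INTER_CUBIC))
E
```

```text
t: 21.57
eef_pos: [0.4752, -0.0674, 0.0598]
orientation: [0.671, 0.741, -0.001, -0.001]
contact_force: [-7.8, -0.5, 14.0]
opening: 0.0108
gripper_force: 29.4
```

View pics/s3c.png

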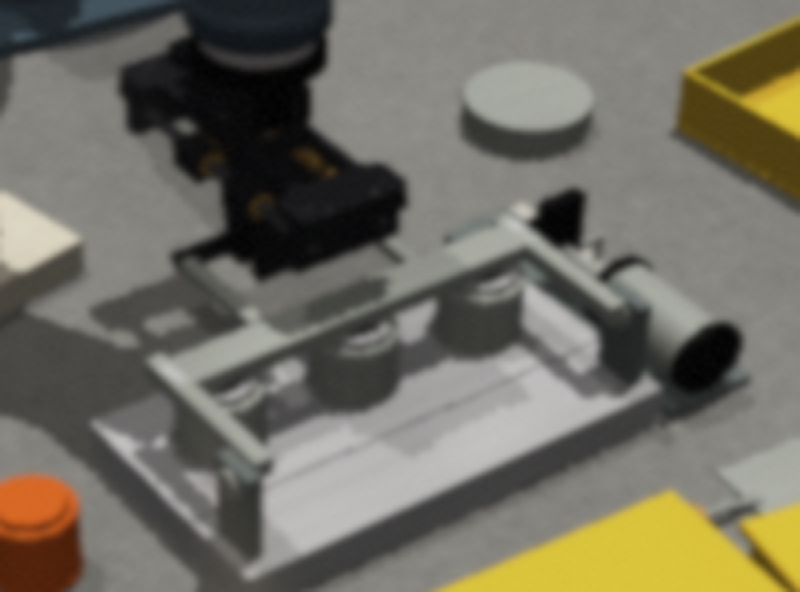

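The clamp looks nearly down. I'll measure its tilt from the depth image.

```bash
cat >> h.py <<'E'
def clampz(c='top'):
    p,d=capture(c); v,u=np.mgrid[:480,:640]; W=px2w(c,u,v,d)
    o=np.array([.5655,-.0578]); t=np.radians(5.9); D=W[...,:2]-o
    X=D[...,0]*np.cos(t)+D[...,1]*np.sin(t); Y=-D[...,0]*np.sin(t)+D[...,1]*np.cos(t)
    for lo in np.arange(-.1,.09,.02):
        k=(d>0)&(X>lo)&(X<lo+.02)&(abs(Y)>.04)&(abs(Y)<.135)&(W[...,2]>.068)&(W[...,2]<.13)
        if k.sum()>8: print(c,round(lo+.01,3),k.sum(),np.percentile(W[k][:,2],[50,75,90]).round(4),'Y',np.median(abs(Y[k])).round(3))
E
python3 - <<'E'
from h import *
clampz('scene');clampz('top')
E
```

```text
scene -0.09 46 [0.0889 0.0903 0.0916] Y 0.05
scene -0.07 38 [0.0884 0.0901 0.0912] Y 0.055
scene -0.05 42 [0.0885 0.0894 0.0908] Y 0.055
scene -0.03 80 [0.0881 0.0892 0.0908] Y 0.052
scene -0.01 322 [0.0911 0.0922 0.0933] Y 0.083
scene 0.01 709 [0.0884 0.0916 0.0931] Y 0.082
scene 0.03 164 [0.0849 0.0909 0.0928] Y 0.112
scene 0.05 114 [0.0898 0.0918 0.0934] Y 0.117
scene 0.07 160 [0.09   0.0915 0.0926] Y 0.119
scene 0.09 216 [0.085  0.09   0.0916] Y 0.125
top -0.03 35 [0.0714 0.0729 0.074 ] Y 0.088
top -0.01 605 [0.092  0.0938 0.0952] Y 0.084
top 0.01 517 [0.0924 0.0938 0.0949] Y 0.086
top 0.03 144 [0.0913 0.0931 0.0945] Y 0.113
top 0.05 101 [0.0923 0.0936 0.0949] Y 0.115
top 0.07 186 [0.0918 0.0935 0.095 ] Y 0.121
top 0.09 93 [0.091  0.0932 0.0947] Y 0.125
```

```bash
python3 -m crank '[[[0,0,0.03],[0,0,0],0.8],[[0,0,0.04],[0,0,0],0.8],[[0,0,0.04],[0,0,0],0.8],[[0,0,0.04],[0,0,0],0.8]]'
python3 -m crank '[[[0,0,-0.02],[0,0,0],0.3],[[0,0,-0.04],[0,0,0],0.3],[[0,0,-0.04],[0,0,0],0.3],[[0,0,-0.04],[0,0,0],0.3],[[0,0,-0.3],[0,0,0],0.3],[[0,0,-0.6],[0,0,0],0.3],[[0,0,-0.6],[0,0,0],0.3]]'
python3 - <<'E'
from h import *
clampz('top')
p,d=snap('top','t4.png'); v,u=np.mgrid[:480,:640]; W=px2w('top',u,v,d)
cv2.imwrite('pics/t4c.png',cv2.resize(p[180:290,215:305,::-1],None,fx=5.4,fy=5.4,interpolation=cv2.INTER_CUBIC))
k=(W[...,2]>.066)&(W[...,2]<.085)&(u>230)&(u<262)&(v>238)&(v<258); q=W[k]; print('paddle',k.sum(),q.mean(0).round(4),cv2.minAreaRect((q[:,:2]*1000).astype(np.float32)))
for n in('slide_grip','pointer','mark'):
    for c in('top','scene'):
        if c=='scene' and n=='slide_grip': capture('scene')
        print(n,c,[(round(r['p'],2),np.round(r['position'],3).tolist()) for r in pinpoint(c,n)][:2])
plan(.52,.112,.2,96)
E
```

```text
t: 22.05
eef_pos: [0.4753, -0.0678, 0.0552]
orientation: [0.671, 0.741, -0.002, -0.001]
contact_force: [-13.7, 0.4, 33.7]
opening: 0.01
gripper_force: 30.4
t: 22.63
eef_pos: [0.4806, -0.0673, 0.1484]
orientation: [0.671, 0.741, 0.003, 0.003]
contact_force: [1.8, -0.4, 0.2]
opening: 0.0307
gripper_force: 0.0
top -0.03 24 [0.0722 0.0728 0.0742] Y 0.09
top -0.01 425 [0.0921 0.0937 0.0951] Y 0.096
top 0.01 494 [0.0924 0.0937 0.095 ] Y 0.087
top 0.03 142 [0.0916 0.0938 0.0946] Y 0.113
top 0.05 100 [0.0927 0.0939 0.095 ] Y 0.115
top 0.07 188 [0.0917 0.0934 0.0952] Y 0.121
top 0.09 93 [0.0914 0.0928 0.0933] Y 0.125
paddle 71 [0.5172 0.1103 0.0748] ((517.2451782226562, 109.74789428710938), (11.637748718261719, 28.1984806060791), 0.27720531821250916)
slide_grip top [(0.5, [0.526, 0.111, 0.055])]
slide_grip scene [(0.73, [0.517, 0.113, 0.055])]
pointer top [(0.69, [0.514, 0.136, 0.012])]
pointer scene [(0.68, [0.515, 0.144, 0.012])]
mark top [(0.19, [0.557, 0.03, 0.018])]
mark scene []
shift [ 1.159  0.41  -0.385] turn [-0.0006 -0.0002 -0.0015] psi 95.73 pos [ 0.4761 -0.0671  0.1423] F [ 0.3 -0.1  0.1] open 0.0312 t 23.08
```

View pics/t4c.png

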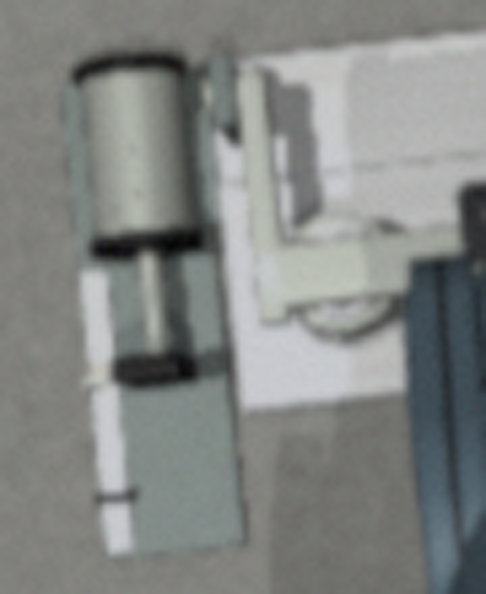

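```bash
python3 -m crank '[[[1,0.3,-0.1],[0,0,0],0.18],[[1,0.3,-0.1],[0,0,0],0.18],[[1,0.3,-0.1],[0,0,0],0.18],[[1,0.3,-0.1],[0,0,0],0.18],[[1,0.3,-0.1],[0,0,0],0.18],[[1,0.3,-0.1],[0,0,0],0.18]]'
python3 - <<'E'
from h import *
plan(.518,.1115,.045,96)
d=np.load('/tmp/d_top.npy'); v,u=np.mgrid[:480,:640]; W=px2w('top',u,v,d)
k=(u>228)&(u<252)&(v>190)&(v<228); print('cyl top',np.percentile(W[k][:,2],99).round(3))
E
```

```text
t: 23.58
eef_pos: [0.5065, 0.0888, 0.1579]
orientation: [0.669, 0.743, 0.0, -0.0]
contact_force: [0.3, -0.1, -0.0]
opening: 0.0362
gripper_force: 0.0
shift [0.142 0.093 0.753] turn [-0.0001 -0.0002 -0.0001] psi 95.98 pos [0.5065 0.0888 0.1579] F [ 0.3 -0.1 -0. ] open 0.0362 t 23.58
cyl top 0.062
```

```bash
python3 -m crank '[[[0.142,0.093,0.1],[0,0,0],0.18],[[0.142,0.093,0.3],[0,0,0],0.18],[[0.142,0.093,0.4],[0,0,0],0.18],[[0.142,0.093,0.4],[0,0,0],0.18]]'
python3 - <<'E'
from h import *
plan(.518,.1115,.045,96)
E
```

```text
t: 23.92
eef_pos: [0.5155, 0.1068, 0.0947]
orientation: [0.671, 0.741, -0.003, -0.002]
contact_force: [-0.7, -0.7, -0.2]
opening: 0.0358
gripper_force: 0.0
shift [0.03  0.022 0.331] turn [-0.0023  0.0006 -0.002 ] psi 95.65 pos [0.5155 0.1068 0.0947] F [-0.7 -0.7 -0.2] open 0.0358 t 23.92
```

```bash
python3 -m crank '[[[0.02,0.015,0.1],[0,0,0],0.18],[[0.02,0.015,0.25],[0,0,0],0.18],[[0.02,0.015,0.33],[0,0,0],0.18],[[0.02,0.015,0.33],[0,0,0],0.18],[[0.02,0.015,0.33],[0,0,0],0.9],[[0.02,0.015,0.33],[0,0,0],0.9],[[0.02,0.015,0.33],[0,0,0],0.9],[[0.02,0.015,0.33],[0,0,0],0.9]]'
python3 - <<'E'
from h import *
plan(.518,.1115,.045,96)
E
```

```text
t: 24.58
eef_pos: [0.5173, 0.1117, 0.0492]
orientation: [0.671, 0.742, -0.003, -0.001]
contact_force: [-12.9, -2.2, 13.9]
opening: 0.0118
gripper_force: 24.0
shift [-0.002  0.005  0.028] turn [-0.0019  0.0004 -0.0015] psi 95.72 pos [0.5173 0.1117 0.0492] F [-12.9  -2.2  13.9] open 0.0118 t 24.58
```

```bash
python3 -m crank '[[[0,0,-0.01],[0,0,0],0.9],[[0,-0.06,-0.02],[0,0,0],0.9],[[0,-0.12,-0.02],[0,0,0],0.9],[[0,-0.18,-0.02],[0,0,0],0.9],[[0,-0.24,-0.02],[0,0,0],0.9],[[0,-0.3,-0.02],[0,0,0],0.9],[[0,-0.3,-0.02],[0,0,0],0.9],[[0,-0.3,-0.02],[0,0,0],0.9]]'
cat >> h.py <<'E'
def pressx(c,u,v,z=.012):
    a,b=px2w(c,u,v,np.array(1.)),px2w(c,u,v,np.array(1.2)); P=a+(b-a)*(z-a[2])/(b[2]-a[2]); t=np.radians(5.9)
    D=P[:2]-[.5655,-.0578]; return np.round([D[0]*np.cos(t)+D[1]*np.sin(t),-D[0]*np.sin(t)+D[1]*np.cos(t)],4)
E
python3 - <<'E'
from h import *
plan(.518,.1115,.045,96)
p,d=snap('top','t5.png')
cv2.imwrite('pics/t5c.png',cv2.resize(p[220:290,215:275,::-1],None,fx=8,fy=8,interpolation=cv2.INTER_CUBIC))
for c in('top','scene'):
    if c=='scene': snap('scene','s5.png')
    print(c,[(round(r['p'],2),np.round(r['position'],3).tolist()) for n in('pointer','mark') for r in pinpoint(c,n)[:2]])
E
```

```text
t: 25.25
eef_pos: [0.4745, 0.1073, 0.0497]
orientation: [0.671, 0.742, -0.0, -0.001]
contact_force: [7.7, 2.2, -40.4]
opening: 0.0119
gripper_force: 30.0
shift [-0.001  0.291  0.031] turn [-0.0004 -0.0001 -0.0015] psi 95.73 pos [0.4745 0.1073 0.0497] F [  7.7   2.2 -40.4] open 0.0119 t 25.25
top []
scene [(0.53, [0.351, 0.201, -0.001]), (0.43, [0.476, 0.134, 0.015])]
```

View pics/t5c.png

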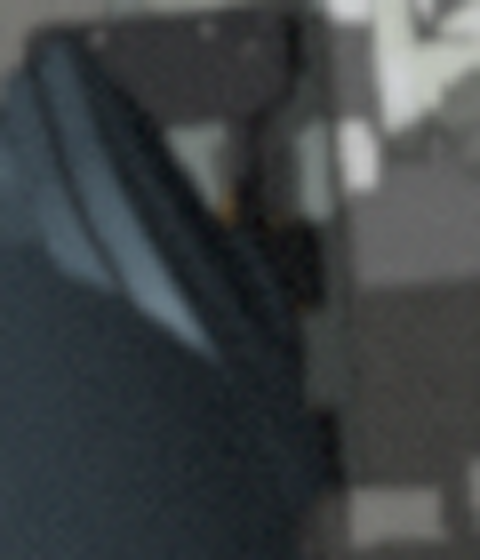

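The arm hides the strip in the top view. I'll look in the scene view and relax the vertical pull at the same time.

```bash
python3 -m crank '[[[0,0,0.015],[0,0,0],0.9],[[0,0,0.015],[0,0,0],0.9]]'
python3 - <<'E'
from h import *
plan(.518,.1115,.045,96)
p=cv2.imread('pics/s5.png'); q=w2px('scene',[[.464,.133,.012],[.516,.143,.012]]); print(q)
q0=w2px('scene',[.49,.135,.012]).astype(int); print(q0)
a,b=q0; cv2.imwrite('pics/s5c.png',cv2.resize(p[b-35:b+35,a-50:a+50],None,fx=8,fy=8,interpolation=cv2.INTER_CUBIC))
E
```

```text
t: 25.72
eef_pos: [0.4781, 0.1077, 0.0495]
orientation: [0.671, 0.741, 0.002, 0.001]
contact_force: [9.3, -0.6, -20.2]
opening: 0.0117
gripper_force: 30.0
shift [-0.001  0.267  0.032] turn [ 0.0015 -0.0002 -0.0017] psi 95.69 pos [0.4781 0.1077 0.0495] F [  9.3  -0.6 -20.2] open 0.0117 t 25.72
[[363.56388502 208.96906348]
 [378.64299613 219.25723188]]
[370 214]
```

View pics/s5c.png

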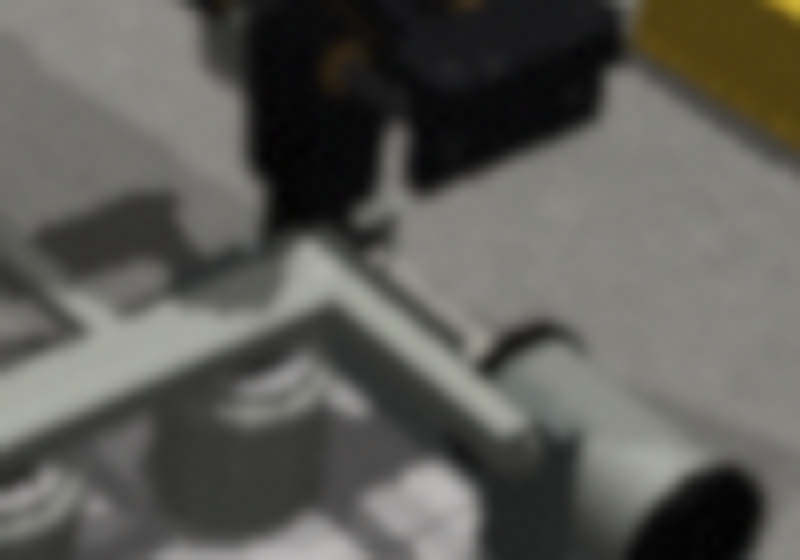

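```bash
python3 - <<'E'
from h import *
for f in('top0.png','t2.png','t4.png'):
    g=cv2.imread('pics/'+f).astype(float).mean(2)
    # strip column profile: columns along the strip (follows tilt), 
    for name,u0,v0,w in(('marker',236.7,271.9,3),):
        prof=[g[v,int(round(u0+dv))-1:int(round(u0+dv))+2].mean() for dv,v in((0,v) for v in range(262,282))]
        wt=np.clip(np.median(prof)-np.array(prof)-15,0,None); mv=(wt*np.arange(262,282)).sum()/wt.sum()
    # pointer: bright patch just left of strip over grey table (cols 230-233)
    pr=g[240:260,230:233].mean(1); wt=np.clip(pr-np.median(pr)-6,0,None); pv=(wt*np.arange(240,260)).sum()/wt.sum()
    a,b=pressx('top',231.,pv),pressx('top',236.7,mv); print(f,pv.round(2),mv.round(2),a,b,(a-b)[0].round(4),np.round(prof).astype(int),np.round(pr).astype(int))
plan(.518,.1115,.045,96)
E
```

```text
top0.png 242.73 271.59 [-0.0116  0.2064] [-0.0816  0.1997] 0.07 [167 167 168 166 166 168 169 170 156 112 102 151 179 184 184 184 185 186
 185 175] [169 166 164 163 163 162 156 149 146 153 157 141 132 137 139 141 137 136
 136 133]
t2.png 242.9 271.6 [-0.012   0.2064] [-0.0816  0.1997] 0.0696 [179 179 177 178 178 179 180 182 166 120 109 161 190 195 196 196 196 197
 196 185] [178 176 174 175 172 172 166 158 156 161 168 150 141 147 149 149 147 145
 144 143]
t4.png 242.83 271.61 [-0.0118  0.2064] [-0.0816  0.1997] 0.0698 [179 180 179 178 179 180 181 181 166 121 109 162 190 196 198 198 198 198
 198 187] [179 177 176 176 173 172 167 159 157 162 168 150 142 147 147 150 147 146
 146 145]
shift [-0.001  0.267  0.032] turn [ 0.0015 -0.0002 -0.0017] psi 95.69 pos [0.4781 0.1077 0.0495] F [  9.3  -0.6 -20.2] open 0.0117 t 25.72
```

```bash
python3 -m crank '[[[0,-0.05,0.01],[0,0,0],0.9],[[0,-0.095,0.015],[0,0,0],0.9],[[0,-0.095,0.015],[0,0,0],0.9],[[0,-0.095,0.015],[0,0,0],0.9]]'
python3 - <<'E'
from h import *
plan(.4642,.1062,.0495,96)
snap('scene','s6.png'); q=pinpoint('scene','pointer'),pinpoint('scene','mark')
print([(round(r['p'],2),np.round(r['position'],3).tolist()) for a in q for r in a[:3]])
plan(.4642,.1062,.0495,96)
p=cv2.imread('pics/s6.png'); cv2.imwrite('pics/s6c.png',cv2.resize(p[190:230,340:395],None,fx=14,fy=14,interpolation=cv2.INTER_CUBIC))
E
```

```text
t: 26.05
eef_pos: [0.4667, 0.1066, 0.0494]
orientation: [0.671, 0.741, 0.004, 0.003]
contact_force: [10.4, -2.2, -2.7]
opening: 0.0115
gripper_force: 30.1
shift [-0.001 -0.017 -0.001] turn [ 0.0033 -0.0003 -0.0019] psi 95.66 pos [0.4667 0.1066 0.0494] F [10.4 -2.2 -2.7] open 0.0115 t 26.05
[(0.68, [0.466, 0.134, 0.013]), (0.24, [0.566, -0.057, -0.005]), (0.24, [0.582, -0.467, 0.001])]
shift [-0.001 -0.018 -0.001] turn [ 0.0033 -0.0003 -0.0019] psi 95.65 pos [0.4669 0.1066 0.0494] F [ 9.6 -1.7 -1.3] open 0.0117 t 26.2
```

View pics/s6c.png

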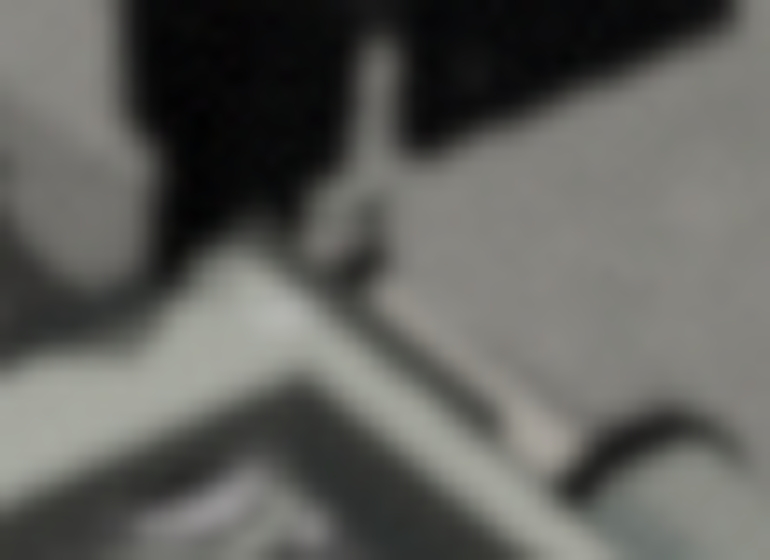

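```bash
python3 - <<'E'
from h import *
ims=[]
for f in('scene0','s3','s5','s6'):
    p=cv2.imread(f'pics/{f}.png')[196:226,350:388]; ims.append(cv2.resize(p,(395,298),interpolation=cv2.INTER_CUBIC))
cv2.imwrite('pics/cmp.png',np.vstack([np.hstack(ims[:2]),np.hstack(ims[2:])]))
t=np.radians(5.9)
f=lambda X,Y,z:[.5655+X*np.cos(t)-Y*np.sin(t),-.0578+X*np.sin(t)+Y*np.cos(t),z]
for X in(-.028,-.0816):
  for Y in (.195,.2,.206): print(X,Y,((w2px('scene',f(X,Y,.012))-[350,196])*10.4).round())
E
```

```text
-0.028 0.195 [267. 258.]
-0.028 0.2 [284. 250.]
-0.028 0.206 [303. 241.]
-0.0816 0.195 [123. 142.]
-0.0816 0.2 [140. 135.]
-0.0816 0.206 [159. 126.]
```

View pics/cmp.png

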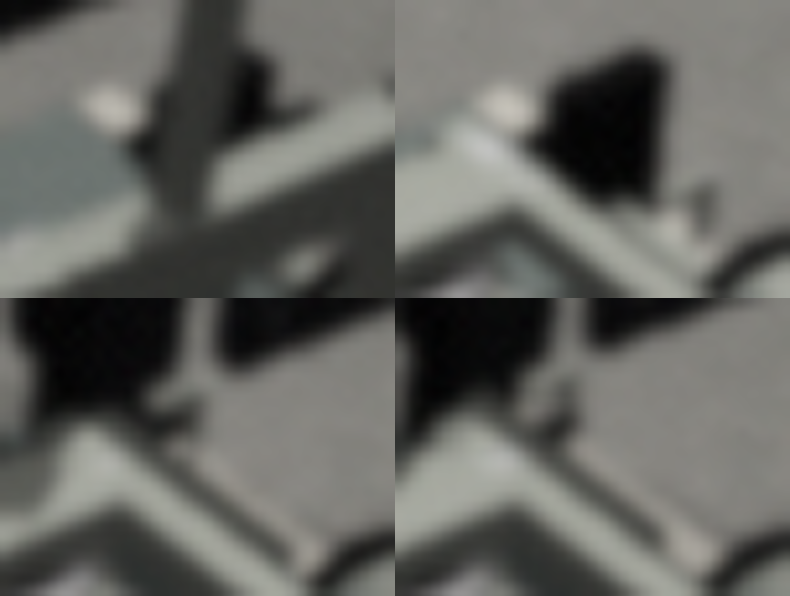

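```bash
python3 - <<'E'
from h import *
for z in(.012,.018): print(pressx('top',232.2,249.8,z)-pressx('top',236.5,271.5,.012))
E
python3 -m crank '[[[0,-0.018,0],[0,0,0],0.9],[[0,-0.018,0],[0,0,0],0.9],[[0,-0.018,0],[0,0,0],0.9],[[0,-0.018,0],[0,0,0],0.9]]'
python3 - <<'E'
from h import *
plan(.4645,.1062,.0495,96)
E
```

```text
[0.0526 0.005 ]
[0.0521 0.004 ]
t: 26.53
eef_pos: [0.4644, 0.1064, 0.0494]
orientation: [0.671, 0.741, 0.004, 0.003]
contact_force: [9.8, -2.0, -2.9]
opening: 0.0119
gripper_force: 30.1
shift [-0.001  0.001 -0.001] turn [ 0.0034 -0.0003 -0.0019] psi 95.65 pos [0.4644 0.1064 0.0494] F [ 9.8 -2.  -2.9] open 0.0119 t 26.53
```

```bash
for i in 1 2 3 4; do python3 -m crank '[[[0,0,0],[0,0,0],0.9],[[0,0,0],[0,0,0],0.9],[[0,0,0],[0,0,0],0.9],[[0,0,0],[0,0,0],0.9],[[0,0,0],[0,0,0],0.9],[[0,0,0],[0,0,0],0.9],[[0,0,0],[0,0,0],0.9],[[0,0,0],[0,0,0],0.9]]' | grep -E 't:|eef'; done
python3 -m crank '[[[0,0.05,0],[0,0,0],0.9],[[0,0.1,0],[0,0,0],0.9],[[0,0.15,0],[0,0,0],0.9],[[0,0.2,0],[0,0,0],0.9],[[0,0.25,0],[0,0,0],0.9],[[0,0.3,0],[0,0,0],0.9],[[0,0.33,0],[0,0,0],0.9],[[0,0.34,0],[0,0,0],0.9]]'
python3 -m crank '[[[0,0,0],[0,0,0],0.18],[[0,0,0],[0,0,0],0.18],[[0,0,0],[0,0,0],0.18],[[0,0,0],[0,0,0],0.18],[[0,0,-0.2],[0,0,0],0.18],[[0,0,-0.45],[0,0,0],0.18],[[0,0,-0.7],[0,0,0],0.18],[[0,0,-0.7],[0,0,0],0.18]]'
python3 - <<'E'
from h import *
plan(.476,-.0672,.15,96)
E
```

```text
t: 27.2
eef_pos: [0.4644, 0.1064, 0.0494]
t: 27.87
eef_pos: [0.4644, 0.1064, 0.0494]
t: 28.53
eef_pos: [0.4644, 0.1064, 0.0494]
t: 29.2
eef_pos: [0.4644, 0.1064, 0.0494]
t: 29.87
eef_pos: [0.5132, 0.1114, 0.0493]
orientation: [0.671, 0.741, 0.002, 0.002]
contact_force: [3.0, -1.9, 9.5]
opening: 0.0116
gripper_force: 30.0
t: 30.53
eef_pos: [0.5123, 0.1126, 0.1579]
orientation: [0.671, 0.742, 0.004, 0.002]
contact_force: [1.4, 0.3, 0.0]
opening: 0.0359
gripper_force: 0.0
shift [-1.168 -0.361  0.048] turn [ 0.0026 -0.0005 -0.0014] psi 95.74 pos [0.5123 0.1126 0.1579] F [1.4 0.3 0. ] open 0.0359 t 30.53
```

```bash
python3 -m crank '[[[-0.8,-0.25,0],[0,0,0],0],[[-0.8,-0.25,0],[0,0,0],0],[[-0.8,-0.25,0],[0,0,0],0],[[-0.8,-0.25,0],[0,0,0],0],[[-0.8,-0.25,0],[0,0,0],0]]'
python3 -m crank '[[[-0.365,-0.11,0.05],[0,0,0],0],[[-0.365,-0.11,0.05],[0,0,0],0],[[-0.365,-0.11,0.05],[0,0,0],0],[[-0.365,-0.11,0.05],[0,0,0],0]]'
python3 - <<'E'
from h import *
plan(.476,-.0672,.067,96)
p,d=snap('top','t7.png'); v,u=np.mgrid[:480,:640]; W=px2w('top',u,v,d)
k=(W[...,2]>.066)&(W[...,2]<.085)&(u>230)&(u<262)&(v>238)&(v<290); q=W[k]; print('paddle',k.sum(),q.mean(0).round(4))
E
```

```text
t: 30.95
eef_pos: [0.4825, -0.0146, 0.1517]
orientation: [0.673, 0.74, -0.001, -0.0]
contact_force: [0.5, 0.8, 0.7]
opening: 0.0439
gripper_force: 0.0
t: 31.28
eef_pos: [0.4729, -0.067, 0.1444]
orientation: [0.671, 0.742, -0.0, -0.001]
contact_force: [0.1, 0.5, 0.6]
opening: 0.0439
gripper_force: 0.0
shift [-0.004  0.021  0.516] turn [-0.0003 -0.0003 -0.0015] psi 95.73 pos [ 0.4729 -0.067   0.1444] F [0.1 0.5 0.6] open 0.0439 t 31.28
paddle 70 [0.5173 0.1103 0.0753]
```

```bash
python3 -m crank '[[[0,0.02,0.2],[0,0,0],0],[[0,0.02,0.45],[0,0,0],0],[[0,0.02,0.516],[0,0,0],0],[[0,0.02,0.516],[0,0,0],0],[[0,0.02,0.516],[0,0,0],0.8],[[0,0.02,0.516],[0,0,0],0.8],[[0,0.02,0.516],[0,0,0],0.8],[[0,0.02,0.516],[0,0,0],0.8]]'
python3 -m crank '[[[0,0,0],[0,0,0],0.8],[[0,0,0],[0,0,0],0.8]]'
python3 -m crank '[[[0,0.005,-0.074],[0,0,0],0.8],[[0,0.022,-0.186],[0,0,0],0.8],[[0,0.05,-0.296],[0,0,0],0.8],[[0,0.089,-0.402],[0,0,0],0.8],[[0,0.139,-0.504],[0,0,0],0.8],[[0,0.198,-0.601],[0,0,0],0.8],[[0,0.266,-0.691],[0,0,0],0.8],[[0,0.344,-0.774],[0,0,0],0.8]]'
python3 -m crank '[[[0,0.085,-0.075],[0,0,0],0.8],[[0,0.177,-0.141],[0,0,0],0.8],[[0,0.275,-0.197],[0,0,0],0.8],[[0,0.379,-0.244],[0,0,0],0.8],[[0,0.487,-0.279],[0,0,0],0.8],[[0,0.597,-0.304],[0,0,0],0.8],[[0,0.71,-0.318],[0,0,0],0.8],[[0,0.823,-0.32],[0,0,0],0.8]]'
python3 - <<'E'
from h import *
plan(.667,-.0478,.231,96)
E
```

```text
t: 32.0
eef_pos: [0.4771, -0.0677, 0.0687]
orientation: [0.671, 0.742, 0.001, 0.001]
contact_force: [-0.0, 0.1, 0.9]
opening: 0.0197
gripper_force: 0.0
t: 32.17
eef_pos: [0.4753, -0.068, 0.0681]
orientation: [0.671, 0.741, -0.001, -0.0]
contact_force: [-4.8, -0.6, 8.8]
opening: 0.0128
gripper_force: 29.2
t: 32.83
eef_pos: [0.5311, -0.0622, 0.1836]
orientation: [0.671, 0.742, 0.003, 0.003]
contact_force: [22.4, -0.4, -36.7]
opening: 0.0114
gripper_force: 32.5
t: 33.5
eef_pos: [0.6466, -0.0508, 0.2284]
orientation: [0.671, 0.741, -0.004, -0.004]
contact_force: [-5.8, 0.1, -14.1]
opening: 0.0117
gripper_force: 30.8
shift [ 0.006  0.137 -0.019] turn [-0.0034 -0.0002 -0.0016] psi 95.71 pos [ 0.6466 -0.0508  0.2284] F [ -5.8   0.1 -14.1] open 0.0117 t 33.5
```

```bash
python3 -m crank '[[[0,0.08,0.01],[0,0,0],0.8],[[0,0.16,0.02],[0,0,0],0.8],[[0,0.16,0.02],[0,0,0],0.8],[[0,0.16,0.02],[0,0,0],0.3],[[0,0.16,0.02],[0,0,0],0],[[0,0.16,0.02],[0,0,0],0],[[0,0.16,-0.25],[0,0,0],0],[[0,0.16,-0.6],[0,0,0],0]]'
python3 -m crank '[[[0,-0.3,-0.1],[0,0,0],-0.5],[[0,-0.7,-0.1],[0,0,0],-0.5],[[0,-1,-0.1],[0,0,0],-0.5],[[0,-1,-0.1],[0,0,0],-0.5],[[0,-1,-0.1],[0,0,0],-0.5]]'
python3 - <<'E'
from h import *
for t in tins('top',zhi=.09): print(t)
print([(round(r['p'],2),np.round(r['position'],3).tolist()) for r in pinpoint('top','clamp_handle')][:1])
p,d=capture('top'); v,u=np.mgrid[:480,:640]; W=px2w('top',u,v,d)
m=masks_of('top','lunchbox')[0]['mask']
k=(m&(W[...,2]>.042)&(W[...,1]>.27)&(W[...,1]<.48)&(W[...,0]<.64)); r=cv2.minAreaRect((W[k][:,:2]*1000).astype(np.float32)); print('box',r)
k=m&(abs(W[...,2]-.004)<.006); print('floor',cv2.minAreaRect((W[k][:,:2]*1000).astype(np.float32)),W[k].mean(0).round(4))
print([(round(r['p'],2),np.round(r['position'],3).tolist()) for c in('top',) for r in pinpoint(c,'lunchbox')])
plan(.5655,-.0578,.16,6)
E
```

```text
t: 34.17
eef_pos: [0.6728, -0.0479, 0.3107]
orientation: [0.671, 0.742, -0.001, -0.001]
contact_force: [2.5, 0.3, 0.4]
opening: 0.0425
gripper_force: 0.0
t: 34.58
eef_pos: [0.5207, -0.064, 0.3275]
orientation: [0.672, 0.741, -0.0, 0.001]
contact_force: [0.0, -0.3, 0.2]
opening: 0.0661
gripper_force: 0.0
(0.96, 209, [482, 170], [0.6951, -0.4512, 0.055], [0.6947, -0.451], 291)
(0.93, 197, [406, 211], [0.599, -0.268, 0.0555], [0.5984, -0.2676], 306)
(0.54, 4, [275, 230], [0.5561, 0.0414, 0.0752], [0.5558, 0.0394], 168)
[(0.66, [0.671, -0.045, 0.249])]
box ((494.65667724609375, 371.17449951171875), (214.9852294921875, 144.4857177734375), 10.74797248840332)
floor ((497.5255126953125, 382.3995361328125), (228.01678466796875, 164.64114379882812), 10.214810371398926) [0.4938 0.3777 0.0036]
[(0.98, [0.499, 0.371, -0.0])]
shift [0.004 0.263 1.106] turn [ 2.000e-04 -4.000e-04  4.987e-01] psi 95.76 pos [ 0.5261 -0.0624  0.3259] F [-0.  -0.1 -0.3] open 0.066 t 34.88
```

```bash
python3 -m crank '[[[0,0,0.3],[0,0,0.3],-0.5],[[0,0,0.5],[0,0,0.3],-0.5],[[0,0,0.5],[0,0,0.3],-0.5],[[0,0,0.5],[0,0,0.3],-0.5],[[0,0,0.5],[0,0,0.3],-0.5],[[0,0,0.5],[0,0,0.3],-0.5],[[0,0,0.5],[0,0,0.3],-0.5],[[0,0,0.5],[0,0,0.3],-0.5]]'
python3 -m crank '[[[0,0,0],[0,0,0.199],-0.5],[[0,0,0],[0,0,0.199],-0.5],[[0,0,0],[0,0,0.199],-0.5],[[0,0,0],[0,0,0.199],-0.5],[[0,0,0],[0,0,0.199],-0.5],[[0,0,0],[0,0,0.199],-0.5]]'
python3 - <<'E'
from h import *
plan(.5565,.0305,.048,6)
E
```

```text
t: 35.55
eef_pos: [0.5259, -0.0624, 0.2503]
orientation: [0.935, 0.353, 0.0, -0.0]
contact_force: [-0.5, 0.4, 1.2]
opening: 0.066
gripper_force: 0.0
t: 36.05
eef_pos: [0.5258, -0.0624, 0.2503]
orientation: [0.999, 0.05, -0.0, 0.0]
contact_force: [0.4, 0.3, -0.2]
opening: 0.0659
gripper_force: 0.0
shift [ 0.265 -0.596  1.349] turn [ 0.      0.     -0.0017] psi 5.7 pos [ 0.5258 -0.0624  0.2503] F [ 0.4  0.3 -0.2] open 0.0659 t 36.05
```

```bash
python3 -m crank '[[[0.265,-0.596,0.1],[0,0,0],-0.5],[[0.265,-0.596,0.4],[0,0,0],-0.5],[[0.265,-0.596,0.65],[0,0,0],-0.5],[[0.265,-0.596,0.65],[0,0,0],-0.5],[[0.265,-0.596,0.65],[0,0,0],-0.5],[[0.265,-0.596,0.65],[0,0,0],-0.5],[[0.265,-0.596,0.65],[0,0,0],-0.5]]'
python3 - <<'E'
from h import *
plan(.5565,.0305,.048,6)
for t in tins('scene',zhi=.09): print(t)
E
```

```text
t: 36.63
eef_pos: [0.5563, 0.0292, 0.1544]
orientation: [0.999, 0.052, 0.001, 0.0]
contact_force: [0.8, -0.9, 0.6]
opening: 0.0661
gripper_force: 0.0
shift [ 0.001 -0.009  0.709] turn [ 0.0002 -0.0005 -0.0004] psi 5.94 pos [0.5563 0.0292 0.1544] F [ 0.8 -0.9  0.6] open 0.0661 t 36.63
(0.97, 9, [284, 258], [0.5786, -0.145, 0.0735], [0.579, -0.1471], 270)
(0.9, 212, [237, 289], [0.6041, -0.2691, 0.0536], [0.6052, -0.2699], 247)
(0.6, 208, [167, 355], [0.7003, -0.4521, 0.0537], [0.7006, -0.4527], 394)
(0.59, 10, [349, 229], [0.5476, 0.0267, 0.0742], [0.5473, 0.0271], 67)
```

Now the first tin: descend, grip and lift.

```bash
python3 -m crank '[[[0,-0.009,0.25],[0,0,0],-0.5],[[0,-0.009,0.5],[0,0,0],-0.5],[[0,-0.009,0.7],[0,0,0],-0.5],[[0,-0.009,0.705],[0,0,0],-0.5],[[0,-0.009,0.705],[0,0,0],0.2],[[0,-0.009,0.705],[0,0,0],0.2],[[0,-0.009,0.705],[0,0,0],0.2],[[0,-0.009,0.705],[0,0,0],0.2]]'
python3 -m crank '[[[0,0,0],[0,0,0],0.2],[[0,0,-0.2],[0,0,0],0.2],[[0,0,-0.4],[0,0,0],0.2],[[0,0,-0.7],[0,0,0],0.2],[[0,0,-0.7],[0,0,0],0.2],[[0,0,-0.7],[0,0,0],0.2]]'
python3 - <<'E'
from h import *
plan(.434,.361,.13,10.5)
E
```

```text
t: 37.4
eef_pos: [0.5572, 0.0313, 0.05]
orientation: [0.999, 0.051, 0.002, 0.0]
contact_force: [-0.2, -1.4, 8.0]
opening: 0.0487
gripper_force: 30.0
t: 37.9
eef_pos: [0.5575, 0.0318, 0.1561]
orientation: [0.999, 0.051, 0.004, -0.0]
contact_force: [-0.1, 0.2, -2.4]
opening: 0.0491
gripper_force: 30.0
shift [-0.595 -2.268  0.17 ] turn [ 0.     -0.0023 -0.0256] psi 5.9 pos [0.5575 0.0318 0.1561] F [-0.1  0.2 -2.4] open 0.0491 t 37.9
```

```bash
python3 -m crank '[[[-0.3,-1,0],[0,0,-0.0256],0.2],[[-0.3,-1,0],[0,0,-0.0256],0.2],[[-0.3,-1,0],[0,0,-0.0256],0.2],[[-0.3,-1,0],[0,0,-0.0256],0.2],[[-0.3,-1,0],[0,0,-0.0256],0.2]]'
python3 -m crank '[[[-0.3,-0.9,0],[0,0,0],0.2],[[-0.3,-0.9,0],[0,0,0],0.2],[[-0.3,-0.9,0],[0,0,0],0.2],[[-0.3,-0.9,0],[0,0,0],0.2],[[-0.3,-0.9,0],[0,0,0],0.2],[[-0.3,-0.9,0],[0,0,0],0.2]]'
python3 - <<'E'
from h import *
plan(.434,.361,.035,10.5)
E
```

```text
t: 38.32
eef_pos: [0.4905, 0.1839, 0.1515]
orientation: [0.995, 0.097, -0.002, -0.002]
contact_force: [0.0, -0.1, -3.1]
opening: 0.0489
gripper_force: 30.0
t: 38.82
eef_pos: [0.4249, 0.3008, 0.1515]
orientation: [0.996, 0.093, -0.001, 0.001]
contact_force: [-0.1, -0.1, -1.5]
opening: 0.0487
gripper_force: 30.0
shift [ 0.135 -0.384  0.776] turn [0.0003 0.0005 0.0009] psi 10.67 pos [0.4249 0.3008 0.1515] F [-0.1 -0.1 -1.5] open 0.0487 t 38.82
```

```bash
python3 -m crank '[[[0.135,-0.384,0],[0,0,0],0.2],[[0.135,-0.384,0.1],[0,0,0],0.2],[[0.135,-0.384,0.3],[0,0,0],0.2],[[0.135,-0.384,0.5],[0,0,0],0.2],[[0.135,-0.384,0.65],[0,0,0],0.2],[[0.135,-0.384,0.74],[0,0,0],0.2],[[0.135,-0.384,0.77],[0,0,0],0.2],[[0.135,-0.384,0.77],[0,0,0],0.2]]'
python3 - <<'E'
from h import *
plan(.434,.361,.035,10.5)
E
```

```text
t: 39.48
eef_pos: [0.4357, 0.3593, 0.036]
orientation: [0.996, 0.091, -0.001, 0.001]
contact_force: [0.7, 0.6, -2.6]
opening: 0.0493
gripper_force: 30.0
shift [-0.009 -0.013  0.007] turn [ 0.0005  0.0005 -0.0004] psi 10.42 pos [0.4357 0.3593 0.036 ] F [ 0.7  0.6 -2.6] open 0.0493 t 39.48
```

```bash
python3 -m crank '[[[0,0,0.01],[0,0,0],0.2],[[0,0,0.01],[0,0,0],-0.4],[[0,0,0.01],[0,0,0],-0.4],[[0,0,0.01],[0,0,0],-0.4],[[0,0,-0.25],[0,0,0],-0.5],[[0,0,-0.5],[0,0,0],-0.5],[[0,0,-0.8],[0,0,0],-0.5],[[0,0,-0.8],[0,0,0],-0.5]]'
python3 - <<'E'
from h import *
plan(.5655,-.0575,.155,6)
for t in tins('top',zhi=.09): print(t)
E
```

```text
t: 40.15
eef_pos: [0.439, 0.3642, 0.1647]
orientation: [0.996, 0.092, 0.005, -0.004]
contact_force: [1.9, 0.7, 0.5]
opening: 0.0661
gripper_force: 0.0
shift [0.317 2.918 0.048] turn [-0.0022 -0.0033  0.025 ] psi 10.5 pos [0.439  0.3642 0.1647] F [1.9 0.7 0.5] open 0.0661 t 40.15
(0.73, 11, [144, 283], [0.4381, 0.3378, 0.053], [0.4382, 0.3373], 21)
(0.73, 211, [482, 170], [0.695, -0.4514, 0.0549], [0.6943, -0.4509], 292)
(0.7, 6, [354, 222], [0.5746, -0.1448, 0.0754], [0.5741, -0.1442], 311)
(0.69, 7, [316, 226], [0.5655, -0.0572, 0.0748], [0.566, -0.0572], 332)
(0.65, 200, [406, 211], [0.5989, -0.2678, 0.0559], [0.598, -0.2674], 292)
```

```bash
python3 -m crank '[[[0.1,1,0.05],[0,0,0.025],-0.5],[[0.1,1,0.05],[0,0,0.025],-0.5],[[0.1,1,0.05],[0,0,0.025],-0.5],[[0.1,1,0.05],[0,0,0.025],-0.5],[[0.1,1,0.05],[0,0,0.025],-0.5]]'
python3 -m crank '[[[0.2,1,0],[0,0,0],-0.5],[[0.2,1,0],[0,0,0],-0.5],[[0.2,1,0],[0,0,0],-0.5],[[0.2,1,0],[0,0,0],-0.5],[[0.2,1,0],[0,0,0],-0.5]]'
python3 -m crank '[[[0.2,0.9,0],[0,0,0],-0.5],[[0.2,0.9,0],[0,0,0],-0.5],[[0.2,0.9,0],[0,0,0],-0.5],[[0.2,0.9,0],[0,0,0],-0.5],[[0.2,0.9,0],[0,0,0],-0.5],[[0.2,0.9,0],[0,0,0],-0.5]]'
python3 - <<'E'
from h import *
plan(.5655,-.0575,.048,6)
E
```

```text
t: 40.67
eef_pos: [0.4784, 0.2083, 0.1476]
orientation: [0.999, 0.048, -0.001, 0.003]
contact_force: [-0.1, -0.3, 0.1]
opening: 0.066
gripper_force: 0.0
t: 41.08
eef_pos: [0.5239, 0.0629, 0.1482]
orientation: [0.999, 0.048, -0.001, 0.002]
contact_force: [0.1, -0.5, 0.1]
opening: 0.0664
gripper_force: 0.0
t: 41.58
eef_pos: [0.5664, -0.0602, 0.1483]
orientation: [0.999, 0.052, -0.001, -0.0]
contact_force: [-0.2, 0.2, 0.4]
opening: 0.066
gripper_force: 0.0
shift [-0.003 -0.018  0.668] turn [-0.0003  0.0006 -0.0001] psi 5.97 pos [ 0.5664 -0.0602  0.1483] F [-0.2  0.2  0.4] open 0.066 t 41.58
```

```bash
python3 -m crank '[[[0,-0.018,0.25],[0,0,0],-0.5],[[0,-0.018,0.5],[0,0,0],-0.5],[[0,-0.018,0.65],[0,0,0],-0.5],[[0,-0.018,0.665],[0,0,0],-0.5],[[0,-0.018,0.665],[0,0,0],0.2],[[0,-0.018,0.665],[0,0,0],0.2],[[0,-0.018,0.665],[0,0,0],0.2],[[0,-0.018,0.665],[0,0,0],0.2]]'
python3 -m crank '[[[0,0,0],[0,0,0],0.2],[[0,0,-0.2],[0,0,0],0.2],[[0,0,-0.4],[0,0,0],0.2],[[0,0,-0.7],[0,0,0],0.2],[[0,0,-0.7],[0,0,0],0.2],[[0,0,-0.7],[0,0,0],0.2]]'
python3 - <<'E'
from h import *
plan(.497,.373,.15,10.5)
E
```

```text
t: 42.25
eef_pos: [0.568, -0.0577, 0.0513]
orientation: [0.999, 0.053, 0.001, -0.0]
contact_force: [0.2, 1.6, 2.0]
opening: 0.0492
gripper_force: 30.0
t: 42.75
eef_pos: [0.5689, -0.0586, 0.1578]
orientation: [0.999, 0.052, 0.003, 0.0]
contact_force: [0.4, 0.3, -2.9]
opening: 0.0496
gripper_force: 30.0
shift [-0.177 -2.912  0.048] turn [ 0.0004 -0.002  -0.0251] psi 5.98 pos [ 0.5689 -0.0586  0.1578] F [ 0.4  0.3 -2.9] open 0.0496 t 42.75
```

```bash
python3 -m crank '[[[-0.1,-0.97,0],[0,0,-0.025],0.2],[[-0.1,-0.97,0],[0,0,-0.025],0.2],[[-0.1,-0.97,0],[0,0,-0.025],0.2],[[-0.1,-0.97,0],[0,0,-0.025],0.2],[[-0.1,-0.97,0],[0,0,-0.025],0.2]]'
python3 -m crank '[[[-0.15,-0.97,0],[0,0,0],0.2],[[-0.15,-0.97,0],[0,0,0],0.2],[[-0.15,-0.97,0],[0,0,0],0.2],[[-0.15,-0.97,0],[0,0,0],0.2],[[-0.15,-0.97,0],[0,0,0],0.2]]'
python3 -m crank '[[[-0.15,-0.95,0],[0,0,0],0.2],[[-0.15,-0.95,0],[0,0,0],0.2],[[-0.15,-0.95,0],[0,0,0],0.2],[[-0.15,-0.95,0],[0,0,0],0.2],[[-0.15,-0.95,0],[0,0,0],0.2],[[-0.15,-0.95,0],[0,0,0],0.2]]'
python3 - <<'E'
from h import *
plan(.497,.373,.036,10.5)
E
```

```text
t: 43.17
eef_pos: [0.5339, 0.0918, 0.1532]
orientation: [0.995, 0.096, -0.002, -0.002]
contact_force: [0.4, 0.1, -2.5]
opening: 0.0496
gripper_force: 30.0
t: 43.58
eef_pos: [0.4846, 0.2296, 0.1534]
orientation: [0.995, 0.096, -0.001, -0.001]
contact_force: [1.0, -0.0, -1.1]
opening: 0.0491
gripper_force: 30.0
t: 44.08
eef_pos: [0.4391, 0.3594, 0.1533]
orientation: [0.996, 0.092, -0.001, 0.001]
contact_force: [0.2, -0.5, -2.0]
opening: 0.0492
gripper_force: 30.0
shift [ 0.397 -0.019  0.781] turn [0.0005 0.0006 0.0006] psi 10.61 pos [0.4391 0.3594 0.1533] F [ 0.2 -0.5 -2. ] open 0.0492 t 44.08
```

```bash
python3 -m crank '[[[0.4,-0.019,0],[0,0,0],0.2],[[0.4,-0.019,0],[0,0,0],0.2],[[0.4,-0.019,0.2],[0,0,0],0.2],[[0.4,-0.019,0.4],[0,0,0],0.2],[[0.4,-0.019,0.6],[0,0,0],0.2],[[0.4,-0.019,0.74],[0,0,0],0.2],[[0.4,-0.019,0.775],[0,0,0],0.2],[[0.4,-0.019,0.775],[0,0,0],0.2]]'
python3 -m crank '[[[0,0,0],[0,0,0],0.2],[[0,0,0.005],[0,0,0],0.2],[[0,0,0.005],[0,0,0],-0.4],[[0,0,0.005],[0,0,0],-0.4],[[0,0,0.005],[0,0,0],-0.4]]'
python3 -m crank '[[[0,0,-0.25],[0,0,0],-0.5],[[0,0,-0.5],[0,0,0],-0.5],[[0,0,-0.8],[0,0,0],-0.5],[[0,0,-0.8],[0,0,0],-0.5]]'
python3 - <<'E'
from h import *
plan(.5745,-.1445,.155,6)
for t in tins('top',zhi=.09): print(t)
E
```

```text
t: 44.75
eef_pos: [0.4984, 0.3695, 0.0366]
orientation: [0.996, 0.09, -0.002, 0.002]
contact_force: [-0.4, 0.2, -1.9]
opening: 0.0492
gripper_force: 30.0
t: 45.17
eef_pos: [0.4988, 0.3738, 0.0382]
orientation: [0.996, 0.092, 0.0, -0.0]
contact_force: [-0.2, 0.5, 0.4]
opening: 0.0614
gripper_force: 0.0
t: 45.5
eef_pos: [0.5021, 0.3767, 0.1657]
orientation: [0.996, 0.092, 0.005, -0.004]
contact_force: [0.8, 0.0, 0.6]
opening: 0.0662
gripper_force: 0.0
shift [-0.159  3.505  0.048] turn [-0.0021 -0.0034  0.025 ] psi 10.5 pos [0.5021 0.3767 0.1657] F [0.8 0.  0.6] open 0.0662 t 45.5
(0.84, 6, [354, 222], [0.5746, -0.1447, 0.0755], [0.5744, -0.1442], 312)
(0.73, 55, [490, 216], [0.5838, -0.4519, 0.0797], [0.5779, -0.4433], 92)
(0.68, 12, [136, 285], [0.4361, 0.3591, 0.059], [0.4357, 0.3594], 302)
(0.66, 213, [482, 171], [0.6939, -0.4516, 0.0557], [0.694, -0.4506], 263)
(0.6, 198, [406, 211], [0.599, -0.2683, 0.0552], [0.5985, -0.2675], 313)
(0.52, 11, [132, 260], [0.4922, 0.3665, 0.0568], [0.4845, 0.364], 106)
```

```bash
python3 -m crank '[[[-0.05,0.9,0.05],[0,0,0.025],-0.5],[[-0.05,0.9,0.05],[0,0,0.025],-0.5],[[-0.05,0.9,0.05],[0,0,0.025],-0.5],[[-0.05,0.9,0.05],[0,0,0.025],-0.5],[[-0.05,0.9,0.05],[0,0,0.025],-0.5]]'
python3 -m crank '[[[0.03,0.9,0],[0,0,0],-0.5],[[0.03,0.9,0],[0,0,0],-0.5],[[0.03,0.9,0],[0,0,0],-0.5],[[0.03,0.9,0],[0,0,0],-0.5],[[0.03,0.9,0],[0,0,0],-0.5]]'
python3 -m crank '[[[0.03,0.9,0],[0,0,0],-0.5],[[0.03,0.9,0],[0,0,0],-0.5],[[0.03,0.9,0],[0,0,0],-0.5],[[0.03,0.9,0],[0,0,0],-0.5],[[0.03,0.9,0],[0,0,0],-0.5]]'
python3 -m crank '[[[0.03,0.79,0],[0,0,0],-0.5],[[0.03,0.79,0],[0,0,0],-0.5],[[0.03,0.79,0],[0,0,0],-0.5],[[0.03,0.79,0],[0,0,0],-0.5],[[0.03,0.79,0],[0,0,0],-0.5]]'
python3 - <<'E'
from h import *
plan(.5745,-.1445,.048,6)
E
```

```text
t: 46.02
eef_pos: [0.5155, 0.2338, 0.1483]
orientation: [0.999, 0.049, -0.001, 0.002]
contact_force: [-0.8, 0.2, -0.8]
opening: 0.0663
gripper_force: 0.0
t: 46.43
eef_pos: [0.5342, 0.1024, 0.1492]
orientation: [0.999, 0.05, -0.001, 0.001]
contact_force: [-0.4, 0.4, 0.4]
opening: 0.0663
gripper_force: 0.0
t: 46.85
eef_pos: [0.5531, -0.0301, 0.1495]
orientation: [0.999, 0.051, -0.0, 0.0]
contact_force: [-0.2, 1.0, 0.8]
opening: 0.0661
gripper_force: 0.0
t: 47.27
eef_pos: [0.5703, -0.1442, 0.1495]
orientation: [0.999, 0.052, -0.0, -0.0]
contact_force: [-0.3, 0.6, 0.1]
opening: 0.0661
gripper_force: 0.0
shift [0.028 0.005 0.677] turn [-0.0003  0.0001 -0.0001] psi 5.99 pos [ 0.5703 -0.1442  0.1495] F [-0.3  0.6  0.1] open 0.0661 t 47.27
```

```bash
python3 -m crank '[[[0.028,0,0.25],[0,0,0],-0.5],[[0.028,0,0.5],[0,0,0],-0.5],[[0.028,0,0.65],[0,0,0],-0.5],[[0.028,0,0.67],[0,0,0],-0.5],[[0.028,0,0.67],[0,0,0],0.2],[[0.028,0,0.67],[0,0,0],0.2],[[0.028,0,0.67],[0,0,0],0.2],[[0.028,0,0.67],[0,0,0],0.2]]'
python3 -m crank '[[[0,0,0],[0,0,0],0.2],[[0,0,-0.2],[0,0,0],0.2],[[0,0,-0.4],[0,0,0],0.2],[[0,0,-0.7],[0,0,0],0.2],[[0,0,-0.7],[0,0,0],0.2],[[0,0,-0.7],[0,0,0],0.2]]'
python3 - <<'E'
from h import *
plan(.562,.385,.15,10.5)
E
```

```text
t: 47.93
eef_pos: [0.5752, -0.1446, 0.0514]
orientation: [0.999, 0.053, 0.001, 0.0]
contact_force: [-0.4, 1.3, 1.4]
opening: 0.0489
gripper_force: 30.0
t: 48.43
eef_pos: [0.576, -0.1456, 0.158]
orientation: [0.999, 0.052, 0.003, 0.001]
contact_force: [1.1, -0.3, -2.3]
opening: 0.0492
gripper_force: 30.0
shift [ 0.276 -3.528  0.048] turn [ 0.0007 -0.002  -0.0251] psi 5.99 pos [ 0.576  -0.1456  0.158 ] F [ 1.1 -0.3 -2.3] open 0.0492 t 48.43
```

```bash
python3 -m crank '[[[0,-0.9,0],[0,0,-0.025],0.2],[[0,-0.9,0],[0,0,-0.025],0.2],[[0,-0.9,0],[0,0,-0.025],0.2],[[0,-0.9,0],[0,0,-0.025],0.2],[[0,-0.9,0],[0,0,-0.025],0.2]]'
python3 -m crank '[[[0,-0.9,0],[0,0,0],0.2],[[0,-0.9,0],[0,0,0],0.2],[[0,-0.9,0],[0,0,0],0.2],[[0,-0.9,0],[0,0,0],0.2],[[0,-0.9,0],[0,0,0],0.2]]'
python3 -m crank '[[[0.2,-0.9,0],[0,0,0],0.2],[[0.2,-0.9,0],[0,0,0],0.2],[[0.2,-0.9,0],[0,0,0],0.2],[[0.2,-0.9,0],[0,0,0],0.2],[[0.2,-0.9,0],[0,0,0],0.2]]'
python3 -m crank '[[[0.28,-0.8,0],[0,0,0],0.2],[[0.28,-0.8,0],[0,0,0],0.2],[[0.28,-0.8,0],[0,0,0],0.2],[[0.28,-0.8,0],[0,0,0],0.2],[[0.28,-0.8,0],[0,0,0],0.2],[[0.28,-0.8,0],[0,0,0],0.2]]'
python3 - <<'E'
from h import *
plan(.562,.385,.036,10.5)
for t in tins('scene',zhi=.09): print(t) if t[3][1]>.2 else None
E
```

```text
t: 48.85
eef_pos: [0.5582, -0.0054, 0.1532]
orientation: [0.995, 0.095, -0.001, -0.001]
contact_force: [-0.3, -0.4, -1.3]
opening: 0.049
gripper_force: 30.0
t: 49.27
eef_pos: [0.5336, 0.1257, 0.1537]
orientation: [0.996, 0.095, -0.001, -0.001]
contact_force: [0.9, -0.0, -1.2]
opening: 0.0495
gripper_force: 30.0
t: 49.68
eef_pos: [0.5394, 0.2636, 0.1538]
orientation: [0.996, 0.094, -0.0, -0.001]
contact_force: [-0.1, 0.1, -0.8]
opening: 0.0491
gripper_force: 30.0
t: 50.18
eef_pos: [0.5604, 0.3824, 0.1534]
orientation: [0.996, 0.09, -0.0, 0.002]
contact_force: [0.0, -0.5, -1.8]
opening: 0.0489
gripper_force: 30.0
shift [ 0.015 -0.018  0.783] turn [ 0.001   0.0004 -0.0007] psi 10.37 pos [0.5604 0.3824 0.1534] F [ 0.  -0.5 -1.8] open 0.0489 t 50.18
(0.77, 12, [432, 168], [0.439, 0.358, 0.0583], [0.4404, 0.3572], 149)
(0.64, 11, [450, 178], [0.5011, 0.3707, 0.0581], [0.5018, 0.3686], 149)
```

```bash
python3 -m crank '[[[0.015,-0.01,0],[0,0,0],0.2],[[0.015,-0.01,0.1],[0,0,0],0.2],[[0.015,-0.01,0.3],[0,0,0],0.2],[[0.015,-0.01,0.5],[0,0,0],0.2],[[0.015,-0.01,0.65],[0,0,0],0.2],[[0.015,-0.01,0.75],[0,0,0],0.2],[[0.015,-0.01,0.78],[0,0,0],0.2],[[0.015,-0.01,0.78],[0,0,0],0.2]]'
python3 -m crank '[[[0,0,0],[0,0,0],0.2],[[0,0,0.005],[0,0,0],0.2],[[0,0,0.005],[0,0,0],-0.4],[[0,0,0.005],[0,0,0],-0.4],[[0,0,0.005],[0,0,0],-0.4]]'
python3 -m crank '[[[0,0,-0.25],[0,0,0],-0.5],[[0,0,-0.5],[0,0,0],-0.5],[[0,0,-0.8],[0,0,0],-0.5],[[0,0,-1],[0,0,0],-0.5],[[-0.3,0.9,-1],[0,0,0],-0.5],[[-0.3,0.9,-1],[0,0,0],-0.5],[[-0.3,0.9,-1],[0,0,0],-0.5],[[-0.3,0.9,-1],[0,0,0],-0.5]]'
python3 -m crank '[[[-0.3,0.9,0],[0,0,0],-0.5],[[-0.3,0.9,0],[0,0,0],-0.5],[[-0.3,0.9,0],[0,0,0],-0.5],[[-0.3,0.9,0],[0,0,0],-0.5],[[-0.3,0.9,0],[0,0,0],-0.5],[[-0.3,0.9,0],[0,0,0],-0.5]]'
python3 - <<'E'
from h import *
p,d=snap('top','t9.png')
for t in tins('top',zhi=.09): print(t)
for n in ['syrup','mug','jam','flat_tin','cards','clamp_handle','lunchbox','slide_grip']:
    print(n,[(round(r['p'],2),np.round(r['position'],3).tolist()) for r in pinpoint('top',n)][:1])
E
```

```text
t: 50.95
eef_pos: [0.5613, 0.3865, 0.0372]
orientation: [0.996, 0.091, -0.001, 0.001]
contact_force: [0.7, 0.7, -1.5]
opening: 0.0492
gripper_force: 30.0
t: 51.37
eef_pos: [0.5618, 0.3881, 0.0377]
orientation: [0.996, 0.092, 0.001, -0.0]
contact_force: [0.8, -0.5, 0.5]
opening: 0.0616
gripper_force: 0.0
t: 52.03
eef_pos: [0.5419, 0.24, 0.1874]
orientation: [0.996, 0.089, 0.0, 0.002]
contact_force: [0.6, -1.2, 0.2]
opening: 0.066
gripper_force: 0.0
t: 52.53
eef_pos: [0.5224, 0.1051, 0.1874]
orientation: [0.996, 0.091, 0.001, -0.0]
contact_force: [1.6, 0.1, 0.9]
opening: 0.0663
gripper_force: 0.0
(0.95, 196, [406, 211], [0.5979, -0.268, 0.0554], [0.5988, -0.2677], 305)
(0.79, 12, [136, 285], [0.436, 0.3594, 0.0586], [0.4355, 0.3589], 320)
(0.74, 10, [125, 230], [0.5595, 0.3867, 0.0588], [0.5606, 0.3858], 301)
(0.66, 11, [131, 258], [0.4958, 0.371, 0.0587], [0.4967, 0.37], 303)
(0.62, 210, [482, 171], [0.6936, -0.4506, 0.0553], [0.6942, -0.4513], 278)
syrup [(0.76, [0.583, -0.466, 0.0])]
mug [(0.85, [0.678, 0.276, 0.002])]
jam [(0.73, [0.372, -0.408, 0.002])]
flat_tin []
cards [(0.7, [0.342, -0.191, 0.004])]
clamp_handle [(0.95, [0.672, -0.05, 0.251])]
lunchbox []
slide_grip [(0.62, [0.521, 0.111, 0.055])]
```

View pics/t9.png

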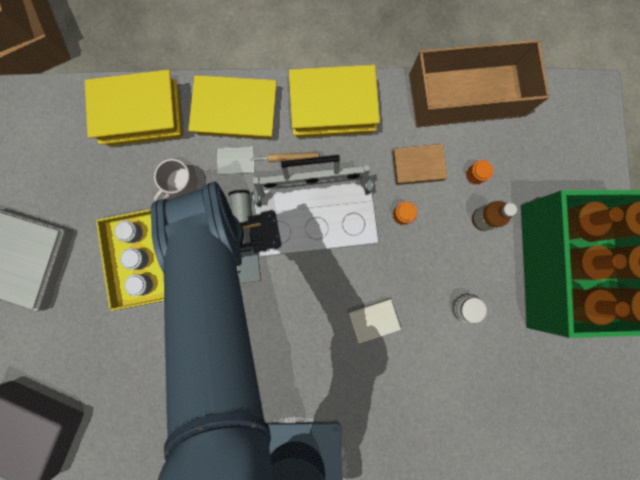

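The final view shows the three sealed tins upright in the box at (125,230), (131,258) and (136,285). The nests are empty, the clamp is up, the slide is in and the bystanders I measured are where they were. Handing in.

```bash
python3 -c "
from plant import *
print(sign_off())"
```

```text
the job is handed in; nothing more can be done
None
```

The job is handed in at about 53 s of the 210 s allowed: all three tins are sealed and standing upright in the yellow box, the clamp is back up, and the slide was held about 2.7 s at the marker (level worked out from measurements, since I could not see it clearly) and then returned.

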